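Load rings onto a spring scale until the pointer stands in the green band

ROBOT

A 7-joint arm with a two-finger parallel gripper is mounted at the origin on the work surface. World frame = base frame: x ahead of the robot, y to its left, z up, the work surface at z = 0. Lengths are in m, angles in rad, forces in N, time in s.
With the tool pointing down it reaches from about 0.4 to 0.85 m from the base axis. Payload 4.5 kg.
Tool frame: the origin (TCP) lies on the centre line of the jaws, within the pads' length; the fingertips stand 11 mm ahead of it and the grasp point (between the pads) lies 8 mm behind it; z points along the fingers, x is the direction in which the jaws open and shut, and the axes are right-handed (so a half turn about z gives the same grasp; the last joint's range is limited). The gripper opens to 88 mm and grips with 3 to 60 N. Pads are 18 mm wide; open, the fingers measure 123 mm over their backs; the gripper's body (75 mm by 187 mm) begins 45 mm behind the grasp point.
Start: joints at [0.034, 0.689, -0.195, 1.565, 0.157, 0.902, -0.215], TCP at [0.625, 0, 0.25] pointing down, gripper open.
Joint ranges: [-3.01, 3.01], [-0.46, 2.08], [-1.47, 1.51], [0.13, 2.56], [-1, 4.14], [0.04, 2.09], [-2.66, 2.66]. Speed limits (rad/s): [2.57, 2.57, 3.14, 3.14, 3.14, 3.14, 3.14].

INTERFACE

Orientations are given as a unit quaternion [x, y, z, w].
In Python, from plant import r, vision, order, nets gives the robot as it stands.
- The arm moves only by the tool send_rows, never from a script. Its argument "series" is a list of rows, each an object with "delta_pos": the shift along the tool's x, y, z in cm, a list of three; "turn": the turn about the tool's z in degrees; "jaw": the closure, from 0 (fully open) to 1 (shut). In form: [{"delta_pos": [x, y, z], "turn": turn, "jaw": jaw}, ...]. A call has 1 to 8 rows; each row is the pose to reach, as a shift and turn from the pose commanded when the call began, along the tool's axes at that moment; what a row does not reach only later rows make up. A row lasts 1/12 s, in which the tool goes at most 41.7 mm and 7.16 degrees, less where a joint would pass 70% of its speed; a pose out of reach is approached as far as the arm can. A call with a gripper value outside its range is refused whole. The fingers move at their own pace and stop on an object; "force" is the grip in N (left out, the last holds). Time passes only in rows, so rows that repeat a pose let the fingers close. It gives the time, the measured TCP pose, the force and the opening at its end, in the units of the state.
- r.get_state(): the state, without advancing time (a new reading comes with each control period).
- vision.snapshot(name): name is "scene" or "side" or "wrist"; returns the picture (384x512x3 uint8, blue, green, red); there is no depth.
- vision.camera_params(name): a dict with "intrinsics" (3x3 intrinsics, pixels), "extrinsics" (4x4, takes a point from world to camera coordinates). Camera axes: x right, y down, z forward; pixel columns grow to the right and rows downward; lengths in m; the calibration is good to about 2 mm. A picture is of the moment at which its call begins: read the wrist's pose just before it. camera_params takes no time and is no camera call; for the wrist camera it gives the pose at the moment of the call.
- order.finish_job(): hands the job in, once; it reports no verdict.
Trained networks look in the newest picture that a camera, given by its name, has taken for a name from the list of things; names that differ only in an ending like _2 or _b are one class to them, and where a whole thing is asked for, a point or a joint stands for the part that bears it (a point fixed in the world has none). Each returns a list of dicts, best first, with "score" (0 to 1); they miss things now and then, are a little off and sometimes report something else, mostly with a low value. They report only what shows in the picture. A call takes as long as a camera call. They do not tell look-alikes from the thing itself.
- nets.boxes_of(camera, label): "location" ([row, column] as shares, 0 to 1, of the picture: columns of its width, rows of its height, amid what is visible of it).
- nets.trace(camera, label): "region" (384x512 bool, what is visible of it) and "location" ([row, column] as shares, 0 to 1, of the picture: columns of its width, rows of its height, amid what is visible of it).
The state is a dict: "clock": time; "q": joint angles; "qd": joint speeds; "joint_torque": joint torques, N m; "tool_pos": TCP position; "eef_rot": TCP orientation; "contact_force": force on the tool from outside, world axes, zero at the start; "moment": the same for the moment, N m; "opening": opening from 0.0 (shut) to 1.0 (fully open).
Only numpy, scipy, OpenCV 4.12 (cv2) and the standard library are available. Lean on these libraries where they do the work, as an engineer would, in place of code of your own. Each camera call takes 0.05 s, during which the arm holds its last target.

TASK

Take steel rings from the tray one at a time and thread each over the post of the spring scale so that it lies flat on the pan, until the red pointer has sunk into the green band and stays there with nothing touching it; leave the rings you do not need in the tray. The post is never quite where the scale says, so feel for it gently: do not push the pan far below the green band, where its spring is overstrained. Leave everything else on the bench where it is.

Things in the scene. Friction and masses are not known exactly. Their poses are not given: they have to be found in the camera images.
- housing: Grey round spring scale, fixed to the bench, 156 mm wide, 45 mm high; origin at the centre of its underside, z up. A sprung pan with a post floats above it. On its -y side, centred 70 mm from its axis, a 16 mm square white gauge column rises to between 100 and 108 mm above the bench, with a green band and a red pointer.
- pan_level (a point): Point on the housing axis at the height of the empty pan (does not move). The round aluminium pan is 88 mm across; its upper face is 100 mm above the bench when empty and sinks straight down 4.5 mm per newton of load (spring 221 N/m), to a hard stop at 46 mm; beyond 40 mm the spring is overstrained.
- tip_level (a point): Point on the housing axis 152 mm up, the height of the post tip with the pan empty (does not move). The post, 17 mm thick with a 1.5 mm chamfer, 52 mm tall above the pan, stands 5 to 8 mm off this axis, in a direction that is not measured and varies by run. A ring pressed on the tip is pushed back by the spring; once the hole meets the post, it springs up through and the force is gone.
- pointer_mid (a point): Centre of the red pointer, a 24 mm square, 3 mm thick slide on the gauge column. It goes down exactly as far as the pan does: 98 mm above the bench when the pan is empty, always 2 mm below the pan's upper face.
- mark (a point): Centre of the green band on the white gauge column; the band is 12 mm high, its centre differs from run to run, 16 to 24 mm below the empty pointer.
- tray: Green sheet-metal tray, fixed, 250 mm (x) by 290 mm (y), rim 16 mm high, floor 3 mm thick; origin at the centre of its underside.
- ring1: One of five alike steel rings, lying flat in the tray: 52 mm outside, hole 21.6 mm, 13 mm high; origin at the centre of its underside. About 180 g (153 to 216 g, each differs).
- ring2: One of five alike steel rings, lying flat in the tray: 52 mm outside, hole 21.6 mm, 13 mm high; origin at the centre of its underside. About 180 g (153 to 216 g, each differs).
- ring3: One of five alike steel rings, lying flat in the tray: 52 mm outside, hole 21.6 mm, 13 mm high; origin at the centre of its underside. About 180 g (153 to 216 g, each differs).
- ring4: One of five alike steel rings, lying flat in the tray: 52 mm outside, hole 21.6 mm, 13 mm high; origin at the centre of its underside. About 180 g (153 to 216 g, each differs).
- ring5: One of five alike steel rings, lying flat in the tray: 52 mm outside, hole 21.6 mm, 13 mm high; origin at the centre of its underside. About 180 g (153 to 216 g, each differs).
- vial: Small amber glass vial standing in the tray, 20 mm wide, 40 mm high; a bystander, origin at its underside middle.
- block: Small brass block in the tray, 26 x 22 x 16 mm; a bystander, origin at its underside middle.
- driver: Screwdriver with a yellow handle, 160 mm long, lying along x; a bystander, origin at its underside.
- jar: Glass jar with a black cap, 52 mm wide, 75 mm high; a bystander, origin at its underside middle.
- dish: Flat glass dish, 90 mm wide, 16 mm high; a bystander, origin at its underside middle.
- mug: Blue mug, 80 mm wide, 92 mm high, handle at its +y side; a bystander, origin at its underside middle.
- tweezers: Steel tweezers, 120 mm long, lying flat; a bystander, origin at its underside middle.
There are look-alikes about, which are no part of the job. Leave any brown look-alike of the ring3 alone. What is shaped like the ring5 but blue is not meant.

How it is judged:
At the end, for the whole second after the job is handed in: The middle of the red pointer is within 6 mm in height of the middle of the green band; every ring is at rest and level (within 0.1 rad), and either threaded on the post and down on the stack or lying in the tray (z of pointer_mid in the frame of mark between -0.006 and 0.006 m and (((horizontal distance between ring1 and housing below 0.014 m and height (world z) of ring1 above 0.05 m) and height (world z) of ring1 below 0.125 m) or (z of ring1 in the frame of tray below 0.012 m and x of ring1 in the frame of tray between -0.125 and 0.125 m and y of ring1 in the frame of tray between -0.145 and 0.145 m)) and angle between each of ring1, ring2, ring3, ring4, ring5's own z axis and vertical below 0.1 rad and linear speed of each of ring1, ring2, ring3, ring4, ring5 below 0.02 m/s and (((horizontal distance between ring2 and housing below 0.014 m and height (world z) of ring2 above 0.05 m) and height (world z) of ring2 below 0.125 m) or (z of ring2 in the frame of tray below 0.012 m and x of ring2 in the frame of tray between -0.125 and 0.125 m and y of ring2 in the frame of tray between -0.145 and 0.145 m)) and (((horizontal distance between ring3 and housing below 0.014 m and height (world z) of ring3 above 0.05 m) and height (world z) of ring3 below 0.125 m) or (z of ring3 in the frame of tray below 0.012 m and x of ring3 in the frame of tray between -0.125 and 0.125 m and y of ring3 in the frame of tray between -0.145 and 0.145 m)) and (((horizontal distance between ring4 and housing below 0.014 m and height (world z) of ring4 above 0.05 m) and height (world z) of ring4 below 0.125 m) or (z of ring4 in the frame of tray below 0.012 m and x of ring4 in the frame of tray between -0.125 and 0.125 m and y of ring4 in the frame of tray between -0.145 and 0.145 m)) and (((horizontal distance between ring5 and housing below 0.014 m and height (world z) of ring5 above 0.05 m) and height (world z) of ring5 below 0.125 m) or (z of ring5 in the frame of tray below 0.012 m and x of ring5 in the frame of tray between -0.125 and 0.125 m and y of ring5 in the frame of tray between -0.145 and 0.145 m))); the robot touches nothing.
It fails at once if the pan is pushed more than 40 mm below its empty height (spring overstrained) (z of pointer_mid in the frame of housing below 0.058 m).
It fails at once if two rings are carried at once (((z of ring1 in the frame of tray above 0.03 m and horizontal distance between ring1 and housing above 0.05 m) and (z of ring2 in the frame of tray above 0.03 m and horizontal distance between ring2 and housing above 0.05 m)) or ((z of ring1 in the frame of tray above 0.03 m and horizontal distance between ring1 and housing above 0.05 m) and (z of ring3 in the frame of tray above 0.03 m and horizontal distance between ring3 and housing above 0.05 m)) or ((z of ring1 in the frame of tray above 0.03 m and horizontal distance between ring1 and housing above 0.05 m) and (z of ring4 in the frame of tray above 0.03 m and horizontal distance between ring4 and housing above 0.05 m)) or ((z of ring1 in the frame of tray above 0.03 m and horizontal distance between ring1 and housing above 0.05 m) and (z of ring5 in the frame of tray above 0.03 m and horizontal distance between ring5 and housing above 0.05 m)) or ((z of ring2 in the frame of tray above 0.03 m and horizontal distance between ring2 and housing above 0.05 m) and (z of ring3 in the frame of tray above 0.03 m and horizontal distance between ring3 and housing above 0.05 m)) or ((z of ring2 in the frame of tray above 0.03 m and horizontal distance between ring2 and housing above 0.05 m) and (z of ring4 in the frame of tray above 0.03 m and horizontal distance between ring4 and housing above 0.05 m)) or ((z of ring2 in the frame of tray above 0.03 m and horizontal distance between ring2 and housing above 0.05 m) and (z of ring5 in the frame of tray above 0.03 m and horizontal distance between ring5 and housing above 0.05 m)) or ((z of ring3 in the frame of tray above 0.03 m and horizontal distance between ring3 and housing above 0.05 m) and (z of ring4 in the frame of tray above 0.03 m and horizontal distance between ring4 and housing above 0.05 m)) or ((z of ring3 in the frame of tray above 0.03 m and horizontal distance between ring3 and housing above 0.05 m) and (z of ring5 in the frame of tray above 0.03 m and horizontal distance between ring5 and housing above 0.05 m)) or ((z of ring4 in the frame of tray above 0.03 m and horizontal distance between ring4 and housing above 0.05 m) and (z of ring5 in the frame of tray above 0.03 m and horizontal distance between ring5 and housing above 0.05 m))).
It fails at once if a bystander is moved by more than 25 mm or tipped (distance of any of vial, block, driver, jar, dish, mug, tweezers from where it was at the start of the episode above 0.025 m or angle between any of vial, block, jar, dish, mug's own z axis and vertical above 0.5 rad).
It also fails if it takes over 70 s, if anything falls off the work surface, if the arm or the gripper's body presses on something with over 40 N, if the wrist force passes 120 N, or if a joint passes its speed limit or range.

## Working session

There is one attempt and no reset: what is moved stays moved. The work goes in short steps, Python scripts to look and compute and a tool call to move; the robot and the scene stay as the last step left them, time stands still between calls to the robot, and variables do not carry over. Pictures are saved under pics/ and viewed, and the job is handed in when it is done.

Besides the shell and the picture viewer there is one more tool, called after "Call:" as name([rows], argument=value, ...), one row to a line, values as JSON. send_rows: Moves the arm, as the interface text tells. Its arguments: {"type":"object","properties":{"series":{"type":"array"},"force":{"type":"number"}},"required":["series"]}

```bash
ls; mkdir -p pics; python3 - <<'E'
from plant import r,vision
import cv2
for n in("scene","side","wrist"):
    im=vision.snapshot(n); cv2.imwrite(f"pics/{n}0.png",im)
    p=vision.camera_params(n); print(n,p["intrinsics"],p["extrinsics"])
print(r.get_state())
E
```

```text
pics
scene [[398.03333528   0.         256.4342436 ]
 [  0.         398.03333528 188.9744097 ]
 [  0.           0.           1.        ]] [[ 0.42057606  0.90699202 -0.02193733 -0.24803074]
 [ 0.47009581 -0.23853874 -0.84977009 -0.13981431]
 [-0.77596759  0.34708031 -0.52669683  1.37896642]
 [ 0.          0.          0.          1.        ]]
side [[392.83864662   0.         256.93288147]
 [  0.         392.83864662 188.68107179]
 [  0.           0.           1.        ]] [[-0.7286363  -0.68482913 -0.00990995  0.37958414]
 [-0.42681047  0.46533375 -0.77543364  0.32120499]
 [ 0.53565098 -0.56077942 -0.6313513   0.82506099]
 [ 0.          0.          0.          1.        ]]
wrist [[328.86947638   0.         255.35198116]
 [  0.         328.86947638 192.35195625]
 [  0.           0.           1.        ]] [[ 9.99999599e-01 -4.20302510e-04 -7.90417188e-04 -6.24574012e-01]
 [-1.82624174e-04 -9.60143783e-01  2.79506499e-01 -3.80289693e-02]
 [-8.76391432e-04 -2.79506243e-01 -9.60143475e-01  3.88631261e-01]
 [ 0.00000000e+00  0.00000000e+00  0.00000000e+00  1.00000000e+00]]
{'clock': 0.15, 'q': array([ 0.03381313,  0.68980044, -0.19453495,  1.56607707,  0.15727883,
        0.90250578, -0.21512408]), 'qd': array([-5.56359059e-05, -3.72022017e-03, -2.16990572e-04, -5.14481289e-03,
       -1.88820243e-03, -1.69183278e-04,  2.44560287e-04]), 'joint_torque': array([-1.46674727e-03, -5.27863634e+01, -1.26819178e+00, -1.53587687e+01,
       -5.24473807e-02,  3.92338901e-03,  1.12435155e-04]), 'tool_pos': array([ 6.24541062e-01, -3.35860391e-05,  2.49096231e-01]), 'eef_rot': array([ 9.99999754e-01,  8.69861052e-06, -7.00442132e-04,  4.05899748e-05]), 'contact_force': array([ 0.33624814, -0.4310217 ,  0.63499559]), 'moment': array([-0.01493792, -0.00530481,  0.013198  ]), 'opening': 1.0000041683924643}
```

View pics/scene0.png

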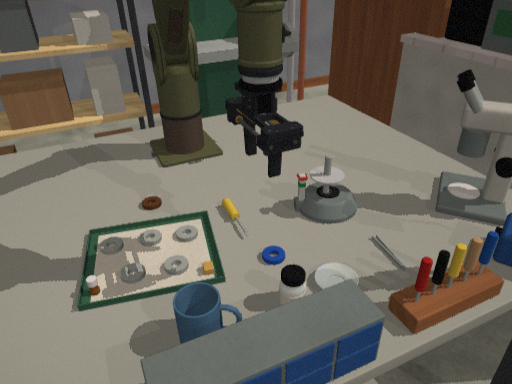

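View pics/side0.png

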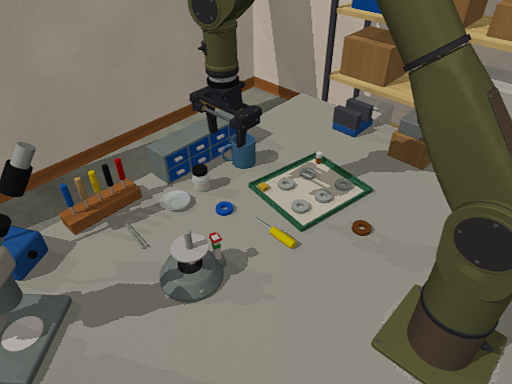

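View pics/wrist0.png

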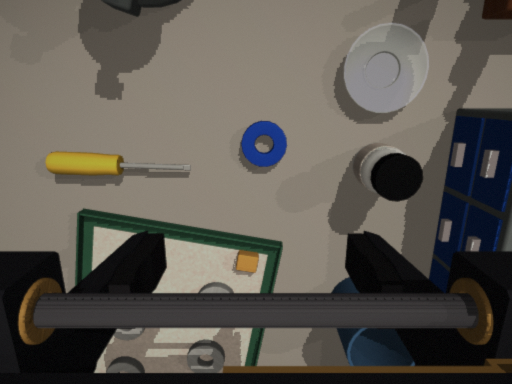

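```bash
cat > h.py <<'E'
from plant import r,vision,order,nets
import numpy as np,cv2
def ray(cam,u,v):
    p=vision.camera_params(cam);K=p["intrinsics"];E=p["extrinsics"]
    R,t=E[:3,:3],E[:3,3]; c=-R.T@t
    d=R.T@np.linalg.solve(K,[u,v,1.]); return c,d
def onz(cam,u,v,z):
    c,d=ray(cam,u,v); return c+d*(z-c[2])/d[2]
def tri(obs):
    A=np.zeros((3,3));b=np.zeros(3)
    for cam,u,v in obs:
        c,d=ray(cam,u,v);d/=np.linalg.norm(d);P=np.eye(3)-np.outer(d,d);A+=P;b+=P@c
    return np.linalg.solve(A,b)
def proj(cam,X):
    p=vision.camera_params(cam);E=p["extrinsics"];x=p["intrinsics"]@(E[:3,:3]@np.asarray(X)+E[:3,3]);return x[:2]/x[2]
E
python3 - <<'E'
from h import *
np.set_printoptions(precision=4,suppress=True)
for cam in("scene","side"):
    vision.snapshot(cam)
    for l,z in (("ring1",.0095),("tray",.008),("vial",.02),("block",.011),("mark",.078),("pointer_mid",.098),("housing",.02),("pan_level",.1)):
        for d in nets.trace(cam,l)[:8]:
            a=d["location"];v,u=a[0]*384,a[1]*512
            print(cam,l,round(d["score"],2),np.round([u,v],1),onz(cam,u,v,z)[:2],d["region"].sum())
print(r.get_state()["clock"])
E
```

```text
scene ring1 0.88 [114.9 247.6] [ 0.4523 -0.2967] 323
scene ring1 0.87 [176.9 262.6] [ 0.566  -0.1809] 366
scene ring1 0.77 [148.6 237.8] [ 0.4511 -0.2187] 291
scene ring1 0.75 [273.8 253.5] [0.6333 0.0229] 321
scene ring1 0.71 [154.  200.4] [ 0.2942 -0.1709] 230
scene ring1 0.69 [131.  272.1] [ 0.5515 -0.2772] 440
scene ring1 0.64 [147.  258.9] [ 0.5245 -0.2376] 8135
scene ring1 0.63 [186.9 231.7] [ 0.4691 -0.1297] 307
scene tray 0.89 [147.7 258.1] [ 0.5207 -0.2355] 8081
scene vial 0.48 [ 90.7 282.8] [ 0.5588 -0.3574] 183
scene mark 0.64 [298.9 188.7] [0.5147 0.1533] 201
scene pointer_mid 0.43 [302.1 177.6] [0.5002 0.1701] 36
scene pan_level 0.77 [327.1 200.9] [0.6197 0.1653] 1896
scene pan_level 0.2 [329.3 273.9] [0.818  0.0389] 831
side ring1 0.71 [345.3 184.7] [ 0.4311 -0.3056] 180
side ring1 0.69 [306.4 174.4] [ 0.5526 -0.2662] 154
side ring1 0.68 [298.6 208.7] [ 0.4683 -0.1203] 227
side ring1 0.62 [362.  224.4] [ 0.2993 -0.1879] 248
side ring1 0.59 [284.4 183.9] [ 0.573 -0.181] 187
side ring1 0.48 [222.5 207.8] [0.6337 0.0263] 194
side tray 0.9 [309.2 191.3] [ 0.495  -0.2057] 4492
side tray 0.2 [192.4 277.7] [0.5028 0.2472] 2517
side vial 0.74 [323.7 197.9] [ 0.4368 -0.1979] 206
side vial 0.45 [318.4 157.2] [ 0.5736 -0.3581] 62
side block 0.27 [173.7 198.3] [0.7713 0.0974] 454
side mark 0.63 [216.6 253.2] [0.4679 0.193 ] 147
side housing 0.69 [196.6 278.5] [0.4853 0.2471] 2490
side pan_level 0.71 [192.5 275.9] [0.4425 0.2832] 2500
side pan_level 0.19 [215.1 248.8] [0.4646 0.1984] 183
1.05
```

```bash
python3 - <<'E'
import cv2
a=cv2.imread("pics/scene0.png");b=cv2.imread("pics/side0.png")
cv2.imwrite("pics/c1.png",cv2.resize(a[145:225,275:375],None,fx=7,fy=7,interpolation=2))
cv2.imwrite("pics/c2.png",cv2.resize(b[220:305,150:240],None,fx=7,fy=7,interpolation=2))
E
```

```text
(no output)
```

View pics/c1.png

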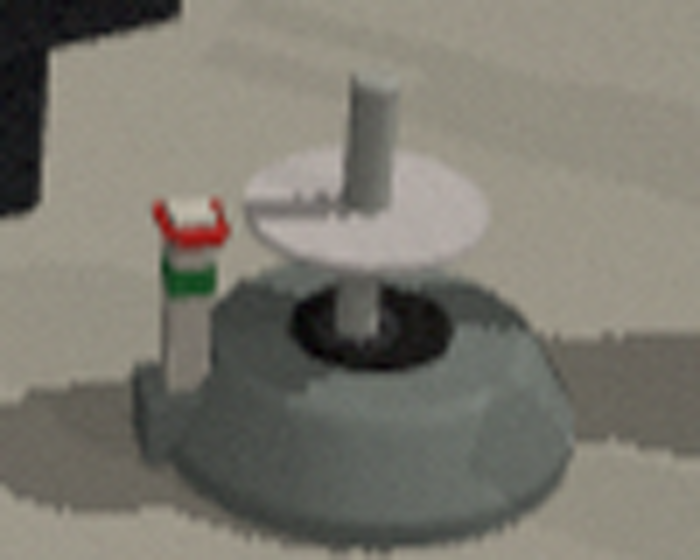

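View pics/c2.png

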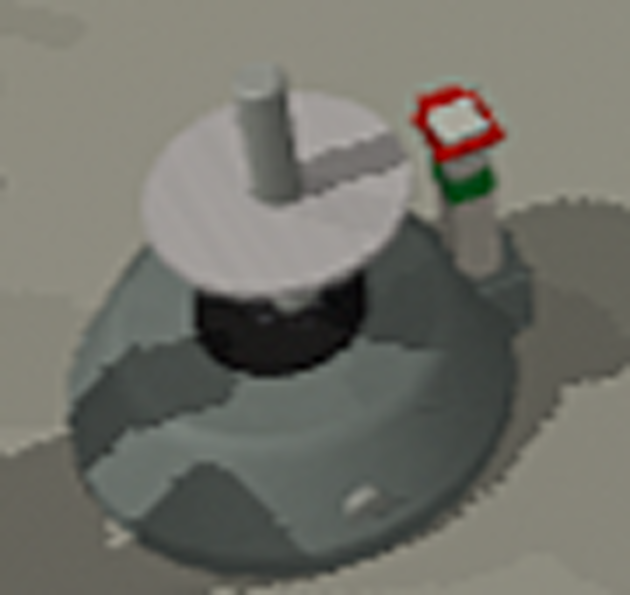

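```bash
python3 - <<'E'
from h import *
np.set_printoptions(precision=4,suppress=True)
def S(x,y):return("scene",275+(x-3)/7,145+(y-3)/7)
def D(x,y):return("side",150+(x-3)/7,220+(y-3)/7)
print("tip",tri([S(374,83),D(260,78)]))
print("base",tri([S(368,203),D(275,193)]))
print("pan",tri([S(367,210),D(276,194)]))
print("redtop",tri([S(191,215),D(459,120)]))
print("column base",tri([S(188,390),D(478,275)]))
# pan centre on z .1
print(onz(*S(366,210),.1),onz(*D(277,194),.1))
for n,f,pts in(("S",S,[(190,245),(190,262),(190,296),(190,392)]),("D",D,[(470,160),(467,172),(467,198)])):
    for p in pts: print(n,p,[onz(*f(*p),z)[:2] for z in(.07,.08,.09)])
E
```

```text
tip [0.5151 0.2328 0.1495]
base [0.5134 0.2356 0.0993]
pan [0.5145 0.2347 0.0972]
redtop [0.493  0.1732 0.1002]
column base [0.4915 0.1748 0.0235]
[0.5183 0.2315 0.1   ] [0.512  0.2358 0.1   ]
S (190, 245) [array([0.4676, 0.1894]), array([0.4821, 0.1805]), array([0.4966, 0.1715])]
S (190, 262) [array([0.4783, 0.1831]), array([0.4926, 0.1743]), array([0.5069, 0.1654])]
S (190, 296) [array([0.4992, 0.1709]), array([0.5131, 0.1623]), array([0.527 , 0.1537])]
S (190, 392) [array([0.5539, 0.1388]), array([0.5668, 0.1308]), array([0.5797, 0.1228])]
D (470, 160) [array([0.4991, 0.1651]), array([0.4916, 0.1709]), array([0.4841, 0.1767])]
D (467, 172) [array([0.4957, 0.1696]), array([0.4882, 0.1754]), array([0.4808, 0.1811])]
D (467, 198) [array([0.4867, 0.1777]), array([0.4794, 0.1833]), array([0.4721, 0.189 ])]
```

Call:
send_rows([
  {"delta_pos": [-4, 4, 0], "turn": 0, "jaw": 0},
  {"delta_pos": [-8, 8, 0], "turn": 0, "jaw": 0},
  {"delta_pos": [-12, 12, 0], "turn": 0, "jaw": 0},
  {"delta_pos": [-12, 12, 0], "turn": 0, "jaw": 0},
  {"delta_pos": [-12, 12, 0], "turn": 0, "jaw": 0},
])

```text
clock: 1.47
tool_pos: [0.4981, -0.1274, 0.2494]
eef_rot: [1.0, -0.005, -0.004, 0.003]
contact_force: [-0.7, -0.3, -0.6]
opening: 1.001
```

```bash
python3 - <<'E'
from h import *
np.set_printoptions(precision=4,suppress=True)
s=r.get_state();print(s["clock"],s["tool_pos"],s["contact_force"],abs(s["qd"]).max())
im=vision.snapshot("wrist");cv2.imwrite("pics/w1.png",im)
for l,z in(("ring1",.0095),("block",.011),("vial",.02),("tray",.008)):
    for d in nets.trace("wrist",l)[:7]:
        a=d["location"];v,u=a[0]*384,a[1]*512
        m=d["region"]; (ex,ey),_=cv2.minEnclosingCircle(np.argwhere(m)[:,::-1].astype(np.float32))
        print(l,round(d["score"],2),np.round([u,v,ex,ey],1),onz("wrist",u,v,z)[:2],onz("wrist",ex,ey,z)[:2],m.sum())
E
```

```text
1.4667 [ 0.4981 -0.1274  0.2494] [-0.6924 -0.3413 -0.5788] 0.07408805477834074
ring1 0.79 [218.  238.4 219.4 232.3] [ 0.4576 -0.2184] [ 0.4595 -0.2103] 1244
ring1 0.77 [322.  209.  319.1 207.7] [ 0.5842 -0.1806] [ 0.5807 -0.1789] 1304
ring1 0.75 [212.9 283.2 213.5 291. ] [ 0.4487 -0.2812] [ 0.449  -0.2927] 535
ring1 0.7 [306.1 278.  302.9 274. ] [ 0.5687 -0.2742] [ 0.5644 -0.2685] 1124
ring1 0.65 [236.2 172.9 235.7 165.5] [ 0.4818 -0.1356] [ 0.4815 -0.1267] 1428
ring1 0.63 [ 87.9 207.5  91.5 204.5] [ 0.3026 -0.1774] [ 0.3074 -0.1736] 1383
ring1 0.61 [384.9  27.3 388.5  18.5] [0.639  0.0181] [0.6418 0.0263] 1836
block 0.81 [354.8 156.1 358.  159. ] [ 0.6203 -0.1136] [ 0.6243 -0.117 ] 525
vial 0.91 [313.6 338.6 314.  339.5] [ 0.5846 -0.3546] [ 0.5852 -0.356 ] 294
tray 0.67 [268.6 199.6 271.2 216.8] [ 0.5234 -0.1647] [ 0.5269 -0.1866] 31835
tray 0.57 [237.5 156.2 236.5 165.5] [ 0.4869 -0.1123] [ 0.4856 -0.1232] 1378
```

View pics/w1.png

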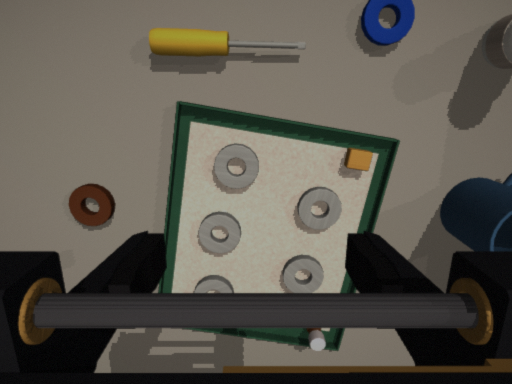

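```bash
python3 - <<'E'
from h import *
np.set_printoptions(precision=4,suppress=True)
s=r.get_state();print(s["clock"],s["tool_pos"],s["contact_force"],abs(s["qd"]).max())
im=vision.snapshot("wrist");cv2.imwrite("pics/w2.png",im)
cv2.imwrite("pics/w2c.png",cv2.resize(im[130:310,170:370],None,fx=4,fy=3.2,interpolation=2)[:600])
# grey rings: fit holes
for (u,v) in((236,167),(320,209),(219,233),(303,274)):
    p=im[v-24:v+25,u-24:u+25].astype(int)
    sat=p.max(2)-p.min(2); g=p.mean(2)
    m=((g<175)&(sat<22)).astype(np.uint8)
    m=cv2.morphologyEx(m,cv2.MORPH_OPEN,np.ones((3,3)))
    cs,h=cv2.findContours(m,cv2.RETR_CCOMP,cv2.CHAIN_APPROX_NONE)
    for c,hh in zip(cs,h[0]):
        if len(c)>15:
            e=cv2.fitEllipse(c);x,y=e[0][0]+u-24,e[0][1]+v-24
            print((u,v),"hole" if hh[3]>=0 else "outer",np.round([x,y,*e[1]],1),onz("wrist",x,y,.0095)[:2],onz("wrist",x,y,.016)[:2])
print(r.get_state()["tool_pos"])
E
```

```text
1.7167 [ 0.5066 -0.1184  0.25  ] [ 0.4458  0.122  -0.4398] 0.009185859839143457
(236, 167) outer [229.4 173.   40.4  43.2] [ 0.4771 -0.1316] [ 0.4776 -0.1301]
(236, 167) hole [226.4 175.4  12.8  17.7] [ 0.4735 -0.1346] [ 0.4741 -0.133 ]
(320, 209) outer [312.2 215.1  37.   44.2] [ 0.5763 -0.1836] [ 0.575  -0.1813]
(320, 209) hole [307.9 217.1  12.4  14.2] [ 0.5712 -0.1862] [ 0.5701 -0.1838]
(219, 233) outer [217.3 233.7  51.3  56.6] [ 0.4608 -0.2081] [ 0.4616 -0.2053]
(219, 233) hole [210.7 239.9  11.6  14.4] [ 0.4523 -0.2165] [ 0.4532 -0.2135]
(219, 233) hole [238.5 229.2   6.3  10.5] [ 0.4869 -0.2022] [ 0.4872 -0.1995]
(219, 233) hole [199.6 218.9   4.5   6.7] [ 0.4398 -0.1888] [ 0.441  -0.1863]
(303, 274) outer [324.4 271.9   4.6   7.2] [ 0.5958 -0.2606] [ 0.5943 -0.2569]
(303, 274) outer [301.3 279.8  45.   50. ] [ 0.5668 -0.2721] [ 0.5657 -0.2681]
(303, 274) hole [291.5 282.1  10.4  13.1] [ 0.5542 -0.2754] [ 0.5534 -0.2714]
(303, 274) outer [308.3 252.1   5.3  10. ] [ 0.5739 -0.2329] [ 0.5727 -0.2296]
[ 0.5066 -0.1182  0.2499]
```

View pics/w2c.png

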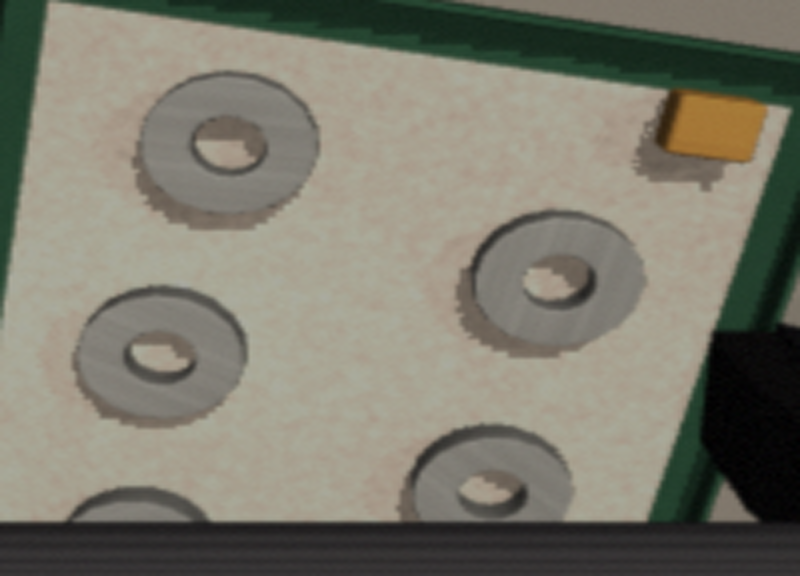

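Call:
send_rows([
  {"delta_pos": [-1, 0.4, 4], "turn": 0, "jaw": 0.28},
  {"delta_pos": [-2, 0.9, 8], "turn": 0, "jaw": 0.28},
  {"delta_pos": [-3.1, 1.3, 12], "turn": 0, "jaw": 0.28},
  {"delta_pos": [-3.1, 1.3, 15], "turn": 0, "jaw": 0.28},
  {"delta_pos": [-3.1, 1.3, 15], "turn": 0, "jaw": 0.28},
  {"delta_pos": [-3.1, 1.3, 15], "turn": 0, "jaw": 0.28},
  {"delta_pos": [-3.1, 1.3, 15], "turn": 0, "jaw": 0.28},
])

```text
clock: 2.35
tool_pos: [0.476, -0.1322, 0.1009]
eef_rot: [1.0, 0.001, 0.001, -0.0]
contact_force: [0.5, -0.6, 0.1]
opening: 0.718
```

```bash
cat > look.py <<'E'
import sys
from h import *
np.set_printoptions(precision=4,suppress=True)
n=sys.argv[1]
s=r.get_state();print(s["clock"],s["tool_pos"],s["eef_rot"],s["contact_force"],s["opening"],abs(s["qd"]).max())
im=vision.snapshot("wrist");cv2.imwrite(f"pics/{n}.png",im)
for d in nets.trace("wrist","ring1")[:4]:
    a=d["location"];v,u=a[0]*384,a[1]*512
    print(round(d["score"],2),np.round([u,v],1),onz("wrist",u,v,.014)[:2],d["region"].sum())
for z in(.016,): print("tcp axis px at z",z,proj("wrist",[*s["tool_pos"][:2],z]))
E
python3 look.py w3
```

```text
2.35 [ 0.476  -0.1322  0.1009] [ 1.      0.0008  0.0015 -0.0001] [ 0.5434 -0.5763  0.128 ] 0.7182068628022061 0.031089625579878474
0.94 [221.2 285.1] [ 0.4507 -0.1993] 1215
0.8 [344.6 350.2] [ 0.5499 -0.26  ] 1433
0.78 [391.5 249.3] [ 0.5778 -0.1695] 1323
0.7 [ 23.4 242.2] [ 0.3071 -0.1632] 1189
tcp axis px at z 0.016 [254.2184 202.374 ]
```

View pics/w3.png

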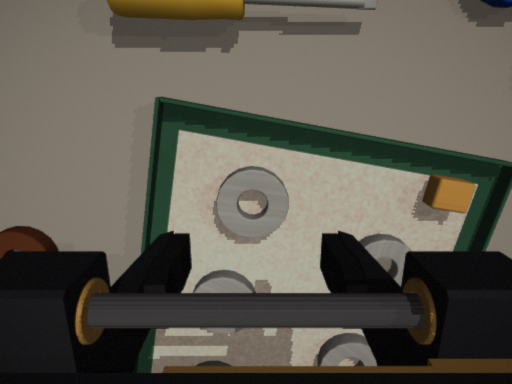

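Call:
send_rows([
  {"delta_pos": [-0.1, 0, 3], "turn": 0, "jaw": 0.34},
  {"delta_pos": [-0.1, 0, 6], "turn": 0, "jaw": 0.34},
  {"delta_pos": [-0.1, 0, 7.5], "turn": 0, "jaw": 0.34},
  {"delta_pos": [-0.1, 0, 8.4], "turn": 0, "jaw": 0.34},
  {"delta_pos": [-0.1, 0, 8.4], "turn": 0, "jaw": 0.34},
  {"delta_pos": [-0.1, 0, 8.4], "turn": 0, "jaw": 0.34},
  {"delta_pos": [-0.1, 0, 8.4], "turn": 0, "jaw": 0.34},
], force=25)

```text
clock: 3.03
tool_pos: [0.474, -0.1332, 0.0171]
eef_rot: [1.0, -0.0, 0.001, 0.0]
contact_force: [-0.3, -0.6, 0.7]
opening: 0.664
```

```bash
python3 look.py w4
```

```text
3.0333 [ 0.474  -0.1332  0.0171] [ 1.     -0.0001  0.0012  0.0002] [-0.284  -0.5858  0.7244] 0.6639239900599515 0.00501803939367252
0.8 [256.2 236. ] [ 0.4745 -0.1218] 7569
0.72 [214.4 356.2] [ 0.4533 -0.1879] 1127
tcp axis px at z 0.016 [255.2414 260.872 ]
```

View pics/w4.png

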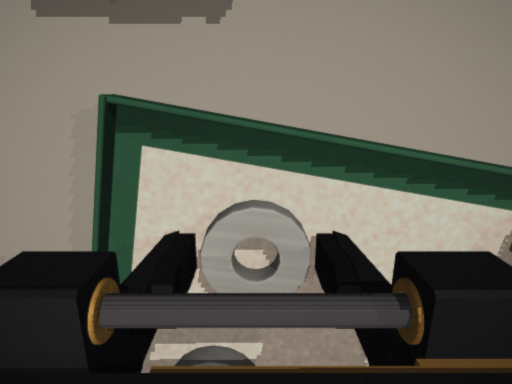

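Call:
send_rows([
  {"delta_pos": [0, 0, 0], "turn": 0, "jaw": 0.6},
  {"delta_pos": [0, 0, 0], "turn": 0, "jaw": 0.6},
  {"delta_pos": [0, 0, 0], "turn": 0, "jaw": 0.6},
  {"delta_pos": [0, 0, 0], "turn": 0, "jaw": 0.6},
  {"delta_pos": [0, 0, 0], "turn": 0, "jaw": 0.6},
], force=25)

```text
clock: 3.55
tool_pos: [0.4737, -0.1332, 0.0166]
eef_rot: [1.0, -0.0, 0.001, 0.0]
contact_force: [-0.4, 0.2, 6.5]
opening: 0.575
```

Call:
send_rows([
  {"delta_pos": [0, 0, -3], "turn": 0, "jaw": 0.6},
  {"delta_pos": [0, 0, -7], "turn": 0, "jaw": 0.6},
  {"delta_pos": [0, 0, -11], "turn": 0, "jaw": 0.6},
  {"delta_pos": [0, 0, -15], "turn": 0, "jaw": 0.6},
  {"delta_pos": [0, 0, -19], "turn": 0, "jaw": 0.6},
  {"delta_pos": [0, 0, -20], "turn": 0, "jaw": 0.6},
  {"delta_pos": [0, 0, -20], "turn": 0, "jaw": 0.6},
  {"delta_pos": [0, 0, -20], "turn": 0, "jaw": 0.6},
])

```text
clock: 4.22
tool_pos: [0.4726, -0.1331, 0.2158]
eef_rot: [1.0, -0.0, 0.0, 0.0]
contact_force: [0.2, -0.4, -3.4]
opening: 0.578
```

```bash
python3 look.py w5;python3 -c "
from h import *
print(r.get_state())"
```

```text
4.2167 [ 0.4726 -0.1331  0.2158] [ 1.     -0.0001  0.0001  0.0001] [ 0.2319 -0.3625 -3.3911] 0.5781177839987457 0.04341894996483749
0.97 [353.4 215.6] [ 0.5772 -0.1843] 1644
0.96 [ 96.4 213.3] [ 0.2996 -0.1819] 1803
0.85 [424.5  17.2] [0.6263 0.0089] 1587
0.79 [255.  235.4] [ 0.4709 -0.2075] 7475
tcp axis px at z 0.016 [256.5638 169.5744]
{'clock': 4.3167, 'q': array([ 0.3224842 ,  0.57618277, -0.22193577,  1.99925465,  0.2165969 ,
        0.59183755, -0.04550186]), 'qd': array([-0.00499157,  0.01318818,  0.00095162, -0.00083782, -0.00312022,
        0.00065369,  0.00201808]), 'joint_torque': array([ 1.09874785e-01, -4.46476936e+01, -1.24822978e+00, -1.13306844e+01,
       -3.52090364e-02, -1.14892373e-03, -1.39041160e-03]), 'tool_pos': array([ 0.47167913, -0.13285934,  0.21424707]), 'eef_rot': array([ 9.99998492e-01,  3.75049412e-05, -1.71837566e-03, -2.50410946e-04]), 'contact_force': array([-0.8339623 , -0.0721781 , -1.86057947]), 'moment': array([0.0256334 , 0.03804293, 0.00750578]), 'opening': 0.5774833626787008}
```

View pics/w5.png

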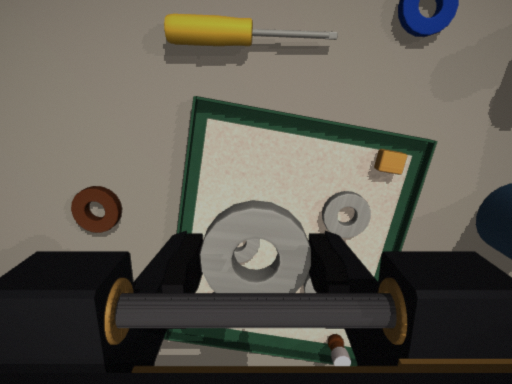

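Call:
send_rows([
  {"delta_pos": [0, -4, -2], "turn": 0, "jaw": 0.6},
  {"delta_pos": [1, -8, -4.5], "turn": 0, "jaw": 0.6},
  {"delta_pos": [1, -12, -4.5], "turn": 0, "jaw": 0.6},
  {"delta_pos": [2, -16, -4.5], "turn": 0, "jaw": 0.6},
  {"delta_pos": [2, -20, -4.5], "turn": 0, "jaw": 0.6},
  {"delta_pos": [3, -24, -4.5], "turn": 0, "jaw": 0.6},
  {"delta_pos": [3, -28, -4.5], "turn": 0, "jaw": 0.6},
  {"delta_pos": [3, -32, -4.5], "turn": 0, "jaw": 0.6},
])

```text
clock: 4.98
tool_pos: [0.5022, 0.1883, 0.2584]
eef_rot: [1.0, -0.0, -0.002, 0.001]
contact_force: [0.7, -0.1, -1.8]
opening: 0.571
```

Call:
send_rows([
  {"delta_pos": [0, -1, 0], "turn": 0, "jaw": 0.6},
  {"delta_pos": [0, -1, 0], "turn": 0, "jaw": 0.6},
  {"delta_pos": [0, -1, 0], "turn": 0, "jaw": 0.6},
  {"delta_pos": [0, -1, 0], "turn": 0, "jaw": 0.6},
  {"delta_pos": [0, -1, 0], "turn": 0, "jaw": 0.6},
  {"delta_pos": [0, -1, 0], "turn": 0, "jaw": 0.6},
])

```text
clock: 5.48
tool_pos: [0.5031, 0.1949, 0.2604]
eef_rot: [1.0, -0.001, -0.0, 0.001]
contact_force: [0.1, -1.1, -1.0]
opening: 0.574
```

```bash
python3 - <<'E'
from h import *
np.set_printoptions(precision=4,suppress=True)
s=r.get_state();print(s["clock"],s["tool_pos"],s["eef_rot"],s["contact_force"],s["opening"],abs(s["qd"]).max())
im=vision.snapshot("wrist");cv2.imwrite("pics/w6.png",im)
p=vision.camera_params("wrist")
np.save("E6.npy",p["extrinsics"])
print(r.get_state()["tool_pos"])
E
```

```text
5.4833 [0.5031 0.1949 0.2604] [ 1.     -0.0013 -0.0003  0.0006] [ 0.1441 -1.1161 -1.0424] 0.5737385694938513 0.008670408790204564
[0.5032 0.1952 0.2606]
```

View pics/w6.png

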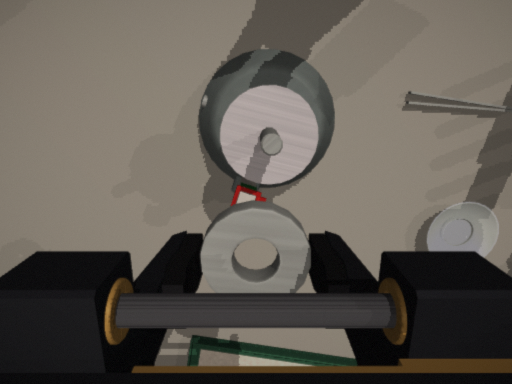

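```bash
python3 - <<'E'
from h import *
np.set_printoptions(precision=4,suppress=True)
im=cv2.imread("pics/w6.png")
cv2.imwrite("pics/w6c.png",cv2.resize(im[80:200,210:330],None,fx=5,fy=5,interpolation=2))
cv2.imwrite("pics/w6r.png",cv2.resize(im[190:310,195:315],None,fx=5,fy=5,interpolation=2))
E
```

```text
(no output)
```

View pics/w6c.png

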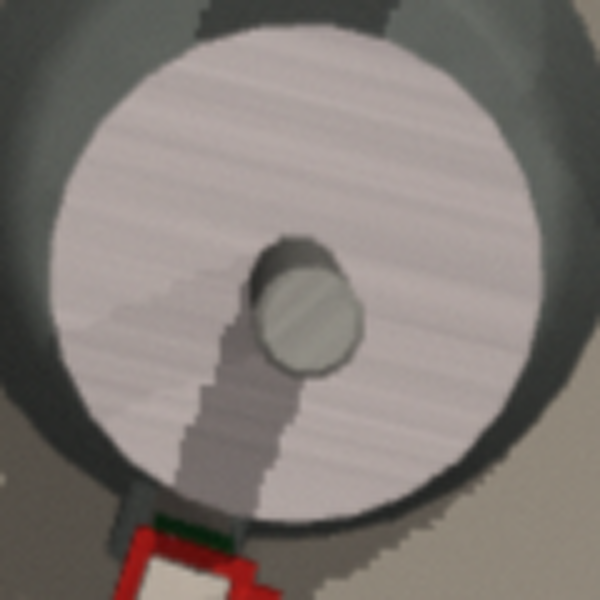

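View pics/w6r.png

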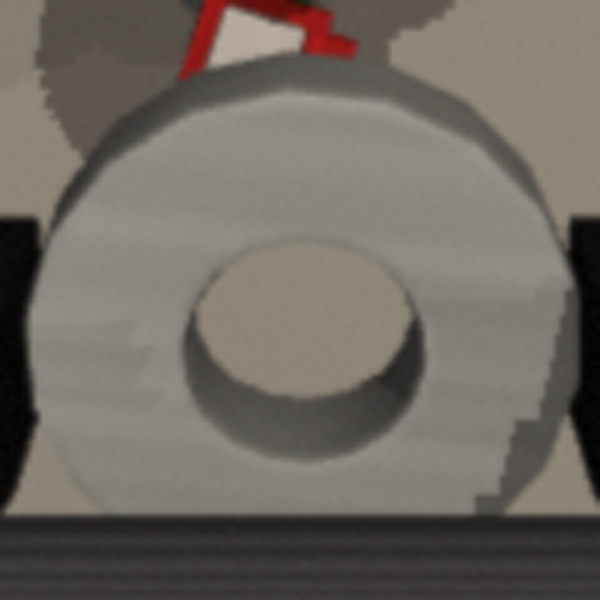

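```bash
python3 - <<'E'
from h import *
np.set_printoptions(precision=4,suppress=True)
s=r.get_state();T=s["tool_pos"];print(T,s["clock"])
print("post",onz("wrist",271.6,144.,.152), "pan c",onz("wrist",210+59.1,80+54.3,.1),"ring",onz("wrist",255.5,259.8,T[2]-.0006), "ptr top",onz("wrist",195+51.5,190+6,.1))
E
```

```text
[0.5032 0.1952 0.2606] 5.5333
post [0.5155 0.2334 0.152 ] pan c [0.5158 0.2348 0.1   ] ring [0.5035 0.196  0.26  ] ptr top [0.4951 0.1776 0.1   ]
```

Call:
send_rows([
  {"delta_pos": [1.2, -3.7, 2], "turn": 0, "jaw": 0.6},
  {"delta_pos": [1.2, -3.7, 5], "turn": 0, "jaw": 0.6},
  {"delta_pos": [1.2, -3.7, 8], "turn": 0, "jaw": 0.6},
  {"delta_pos": [1.2, -3.7, 8.7], "turn": 0, "jaw": 0.6},
  {"delta_pos": [1.2, -3.7, 8.7], "turn": 0, "jaw": 0.6},
  {"delta_pos": [1.2, -3.7, 8.7], "turn": 0, "jaw": 0.6},
  {"delta_pos": [1.2, -3.7, 8.7], "turn": 0, "jaw": 0.6},
  {"delta_pos": [1.2, -3.7, 8.7], "turn": 0, "jaw": 0.6},
])

```text
clock: 6.2
tool_pos: [0.5162, 0.2339, 0.1755]
eef_rot: [1.0, -0.0, 0.002, -0.001]
contact_force: [-0.2, 0.6, -2.6]
opening: 0.574
```

```bash
python3 - <<'E'
from h import *
np.set_printoptions(precision=4,suppress=True)
s=r.get_state();print(s["clock"],s["tool_pos"],s["contact_force"])
im=vision.snapshot("wrist")
cv2.imwrite("pics/w7.png",cv2.resize(im[180:310,195:315],None,fx=4,fy=4,interpolation=2))
T=s["tool_pos"];print(proj("wrist",[.5155,.2334,.152]))
for c in("scene","side"):
    im=vision.snapshot(c);cv2.imwrite(f"pics/{c}7.png",im)
E
```

```text
6.2 [0.5162 0.2339 0.1755] [-0.209   0.612  -2.5997]
[253.7893 241.2837]
```

View pics/w7.png

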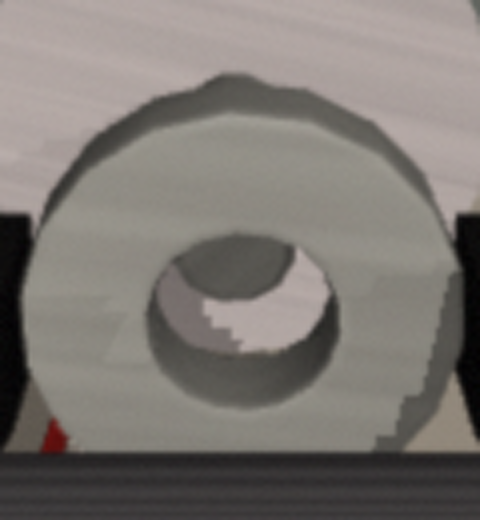

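Call:
send_rows([
  {"delta_pos": [-0.1, 0.12, 0.5], "turn": 0, "jaw": 0.6},
  {"delta_pos": [-0.1, 0.12, 1.0], "turn": 0, "jaw": 0.6},
  {"delta_pos": [-0.1, 0.12, 1.5], "turn": 0, "jaw": 0.6},
  {"delta_pos": [-0.1, 0.12, 2.0], "turn": 0, "jaw": 0.6},
  {"delta_pos": [-0.1, 0.12, 2.0], "turn": 0, "jaw": 0.6},
  {"delta_pos": [-0.1, 0.12, 2.0], "turn": 0, "jaw": 0.6},
])

```text
clock: 6.85
tool_pos: [0.5137, 0.2325, 0.1531]
eef_rot: [1.0, 0.0, -0.0, 0.0]
contact_force: [0.5, -0.3, -1.6]
opening: 0.574
```

```bash
python3 - <<'E'
from h import *
np.set_printoptions(precision=4,suppress=True)
s=r.get_state();print(s["clock"],s["tool_pos"],s["contact_force"],s["moment"])
im=vision.snapshot("wrist")
a=cv2.resize(im[180:310,195:315],None,fx=4,fy=4,interpolation=2)[:500]
im=vision.snapshot("scene");b=cv2.resize(im[130:230,270:380],None,fx=3,fy=5,interpolation=2)[:500]
cv2.imwrite("pics/w8.png",np.hstack([a[:,:480],b[:,:320]]))
E
```

```text
6.85 [0.5137 0.2325 0.1531] [ 0.5083 -0.287  -1.5654] [ 0.0006 -0.0272 -0.0053]
```

View pics/w8.png

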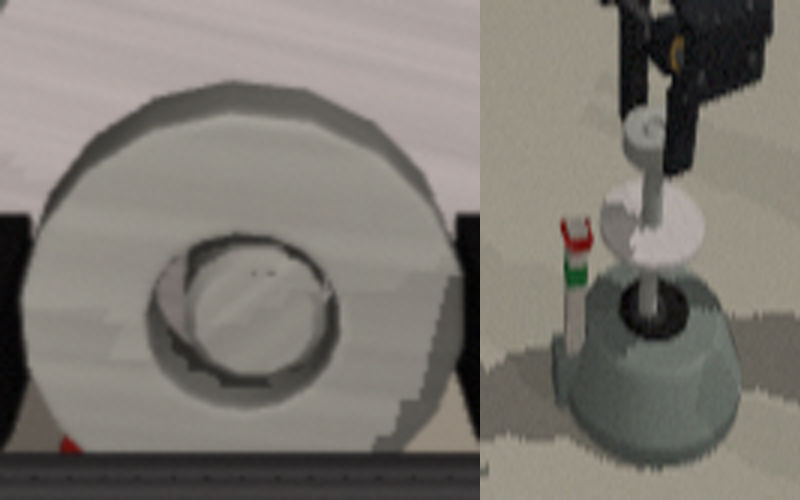

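Call:
send_rows([
  {"delta_pos": [0.1, 0, 1], "turn": 0, "jaw": 0.6},
  {"delta_pos": [0.1, 0, 2], "turn": 0, "jaw": 0.6},
  {"delta_pos": [0.1, 0, 3], "turn": 0, "jaw": 0.6},
  {"delta_pos": [0.1, 0, 3.6], "turn": 0, "jaw": 0.6},
  {"delta_pos": [0.1, 0, 3.6], "turn": 0, "jaw": 0.6},
  {"delta_pos": [0.1, 0, 3.6], "turn": 0, "jaw": 0.6},
  {"delta_pos": [0.1, 0, 3.6], "turn": 0, "jaw": 0.6},
])

```text
clock: 7.53
tool_pos: [0.5151, 0.2327, 0.1178]
eef_rot: [1.0, 0.0, 0.0, -0.0]
contact_force: [-0.3, 0.5, -1.9]
opening: 0.572
```

Call:
send_rows([
  {"delta_pos": [0, 0, 0], "turn": 0, "jaw": 0.32},
  {"delta_pos": [0, 0, 0], "turn": 0, "jaw": 0.32},
  {"delta_pos": [0, 0, 0], "turn": 0, "jaw": 0.32},
  {"delta_pos": [0, 0, 0], "turn": 0, "jaw": 0.32},
  {"delta_pos": [0, 0, 0], "turn": 0, "jaw": 0.32},
])

```text
clock: 7.95
tool_pos: [0.5152, 0.2327, 0.1181]
eef_rot: [1.0, -0.0, 0.0, -0.0]
contact_force: [0.2, 0.3, 0.1]
opening: 0.681
```

Call:
send_rows([
  {"delta_pos": [0, 0, -4], "turn": 0, "jaw": 0.32},
  {"delta_pos": [0, 0, -8], "turn": 0, "jaw": 0.32},
  {"delta_pos": [0, 0, -12], "turn": 0, "jaw": 0.32},
  {"delta_pos": [0, 3, -13], "turn": 0, "jaw": 0.32},
  {"delta_pos": [0, 3.5, -13], "turn": 0, "jaw": 0.32},
  {"delta_pos": [0, 3.5, -13], "turn": 0, "jaw": 0.32},
])

```text
clock: 8.45
tool_pos: [0.5155, 0.1948, 0.2484]
eef_rot: [1.0, -0.002, 0.001, 0.001]
contact_force: [-1.0, -0.8, -0.5]
opening: 0.681
```

```bash
cat > chk.py <<'E'
import sys
from h import *
np.set_printoptions(precision=4,suppress=True)
s=r.get_state();print(s["clock"],s["tool_pos"],s["contact_force"],s["opening"])
n=sys.argv[1]
w=vision.snapshot("wrist");cv2.imwrite(f"pics/{n}w.png",w)
S=vision.snapshot("scene");cv2.imwrite(f"pics/{n}s.png",S)
D=vision.snapshot("side");cv2.imwrite(f"pics/{n}d.png",D)
a=cv2.resize(S[145:225,275:355],None,fx=5,fy=5,interpolation=2)
b=cv2.resize(D[220:300,160:240],None,fx=5,fy=5,interpolation=2)
cv2.imwrite(f"pics/{n}.png",np.hstack([a,b]))
E
python3 chk.py k1
```

```text
8.45 [0.5155 0.1948 0.2484] [-0.9926 -0.7971 -0.4702] 0.6809045380962362
```

View pics/k1.png

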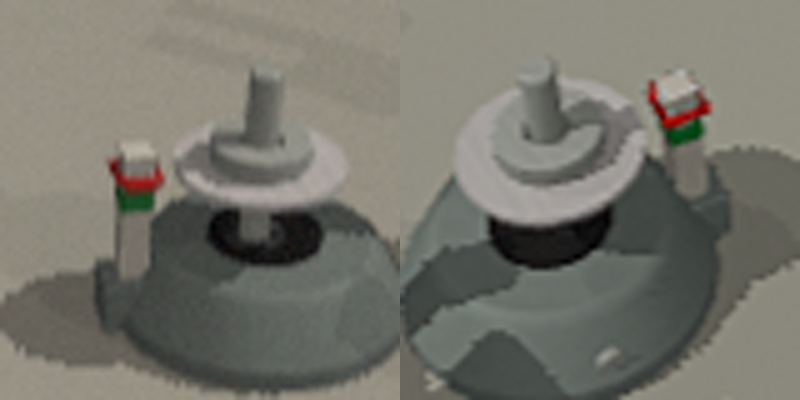

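View pics/k1w.png

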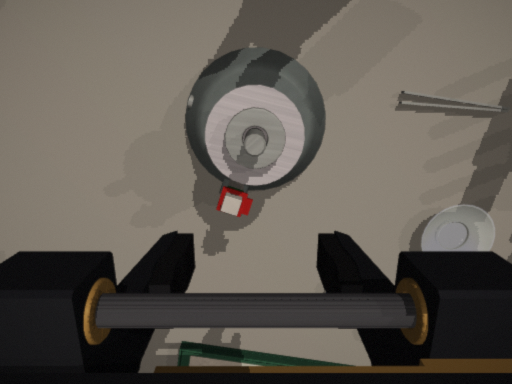

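Call:
send_rows([
  {"delta_pos": [1, 4, 0], "turn": 0, "jaw": 0.34},
  {"delta_pos": [2, 8, 0], "turn": 0, "jaw": 0.34},
  {"delta_pos": [3, 12, 0], "turn": 0, "jaw": 0.34},
  {"delta_pos": [4, 16, 0], "turn": 0, "jaw": 0.34},
  {"delta_pos": [5, 20, 0], "turn": 0, "jaw": 0.34},
  {"delta_pos": [5.5, 24, 1], "turn": 0, "jaw": 0.34},
  {"delta_pos": [5.5, 28, 3], "turn": 0, "jaw": 0.34},
  {"delta_pos": [5.5, 32, 5], "turn": 0, "jaw": 0.34},
])

```text
clock: 9.27
tool_pos: [0.5706, -0.1175, 0.199]
eef_rot: [1.0, 0.001, 0.0, -0.001]
contact_force: [0.3, 0.4, 0.4]
opening: 0.663
```

Call:
send_rows([
  {"delta_pos": [0, 3, 2], "turn": 0, "jaw": 0.34},
  {"delta_pos": [0, 6, 5], "turn": 0, "jaw": 0.34},
  {"delta_pos": [0, 6, 9], "turn": 0, "jaw": 0.34},
  {"delta_pos": [0, 6, 10], "turn": 0, "jaw": 0.34},
  {"delta_pos": [0, 6, 10], "turn": 0, "jaw": 0.34},
  {"delta_pos": [0, 6, 10], "turn": 0, "jaw": 0.34},
  {"delta_pos": [0, 6, 10], "turn": 0, "jaw": 0.34},
])

```text
clock: 9.85
tool_pos: [0.5718, -0.1748, 0.1021]
eef_rot: [1.0, 0.001, 0.001, -0.0]
contact_force: [1.5, -0.2, -0.8]
opening: 0.662
```

```bash
python3 look.py w9
```

```text
9.85 [ 0.5718 -0.1748  0.1021] [ 1.      0.0015  0.0015 -0.0004] [ 1.4575 -0.2011 -0.7882] 0.6622572980575158 0.019826193004212445
0.95 [260.7 222.1] [ 0.5762 -0.1911] 3449
0.78 [ 98.5 239.4] [ 0.4572 -0.2047] 2064
0.65 [233.2 335.3] [ 0.5546 -0.2889] 1157
tcp axis px at z 0.016 [254.579  201.5011]
```

View pics/w9.png

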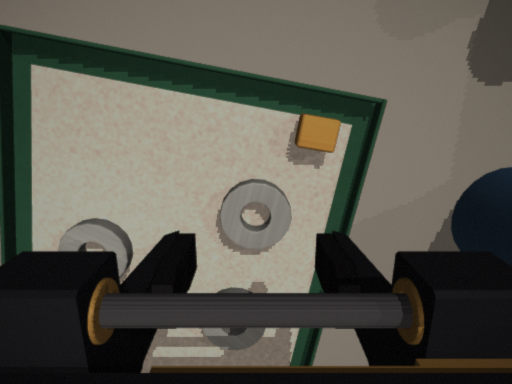

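Call:
send_rows([
  {"delta_pos": [0.1, 0.9, 3], "turn": 0, "jaw": 0.35},
  {"delta_pos": [0.1, 0.9, 6], "turn": 0, "jaw": 0.35},
  {"delta_pos": [0.1, 0.9, 7.5], "turn": 0, "jaw": 0.35},
  {"delta_pos": [0.1, 0.9, 8.4], "turn": 0, "jaw": 0.35},
  {"delta_pos": [0.1, 0.9, 8.4], "turn": 0, "jaw": 0.35},
  {"delta_pos": [0.1, 0.9, 8.4], "turn": 0, "jaw": 0.35},
  {"delta_pos": [0.1, 0.9, 8.4], "turn": 0, "jaw": 0.35},
])

```text
clock: 10.53
tool_pos: [0.5724, -0.186, 0.0181]
eef_rot: [1.0, 0.0, 0.001, 0.0]
contact_force: [-0.3, -0.5, 0.3]
opening: 0.649
```

```bash
python3 look.py w10
```

```text
10.5333 [ 0.5724 -0.186   0.0181] [1.     0.0002 0.0015 0.0003] [-0.3256 -0.5462  0.3178] 0.6485323017027665 0.005034888434955841
0.91 [225.2 358.2] [ 0.5569 -0.243 ] 528
0.86 [255.1 233.8] [ 0.5722 -0.1741] 7648
0.61 [  5.6 260.1] [ 0.4564 -0.187 ] 76
tcp axis px at z 0.016 [255.3886 259.559 ]
```

View pics/w10.png

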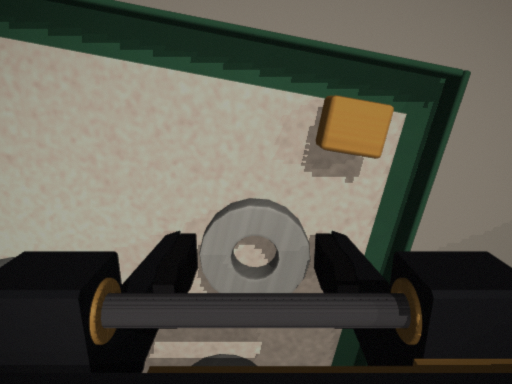

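Call:
send_rows([
  {"delta_pos": [0, 0, 0.15], "turn": 0, "jaw": 0.35},
  {"delta_pos": [0, 0, 0.15], "turn": 0, "jaw": 0.6},
  {"delta_pos": [0, 0, 0.15], "turn": 0, "jaw": 0.6},
  {"delta_pos": [0, 0, 0.15], "turn": 0, "jaw": 0.6},
  {"delta_pos": [0, 0, 0.15], "turn": 0, "jaw": 0.6},
  {"delta_pos": [0, 0, 0.15], "turn": 0, "jaw": 0.6},
], force=25)

```text
clock: 11.13
tool_pos: [0.5715, -0.1861, 0.0155]
eef_rot: [1.0, -0.0, 0.001, 0.0]
contact_force: [-0.6, -0.5, 5.9]
opening: 0.576
```

Call:
send_rows([
  {"delta_pos": [0, 0, -3], "turn": 0, "jaw": 0.6},
  {"delta_pos": [0, 0, -7], "turn": 0, "jaw": 0.6},
  {"delta_pos": [0, 0, -11], "turn": 0, "jaw": 0.6},
  {"delta_pos": [0, 0, -15], "turn": 0, "jaw": 0.6},
  {"delta_pos": [0, -2, -19], "turn": 0, "jaw": 0.6},
  {"delta_pos": [-1, -5, -22], "turn": 0, "jaw": 0.6},
  {"delta_pos": [-1, -9, -24], "turn": 0, "jaw": 0.6},
  {"delta_pos": [-2, -13, -24], "turn": 0, "jaw": 0.6},
])

```text
clock: 11.8
tool_pos: [0.5548, -0.0623, 0.258]
eef_rot: [1.0, -0.002, 0.004, 0.0]
contact_force: [1.9, 1.4, -3.0]
opening: 0.574
```

Call:
send_rows([
  {"delta_pos": [-1, -4, 0], "turn": 0, "jaw": 0.6},
  {"delta_pos": [-2, -8, 0], "turn": 0, "jaw": 0.6},
  {"delta_pos": [-3, -12, 0], "turn": 0, "jaw": 0.6},
  {"delta_pos": [-4, -16, 0], "turn": 0, "jaw": 0.6},
  {"delta_pos": [-4.5, -20, 0], "turn": 0, "jaw": 0.6},
  {"delta_pos": [-4.5, -23, 0], "turn": 0, "jaw": 0.6},
  {"delta_pos": [-4.5, -25, 0], "turn": 0, "jaw": 0.6},
  {"delta_pos": [-4.5, -25, 0], "turn": 0, "jaw": 0.6},
])

```text
clock: 12.47
tool_pos: [0.5058, 0.1946, 0.2541]
eef_rot: [1.0, 0.004, -0.0, -0.002]
contact_force: [0.2, 0.4, -2.0]
opening: 0.578
```

```bash
python3 - <<'E'
from h import *
np.set_printoptions(precision=4,suppress=True)
for i in range(3):
    s=r.get_state();print(s["clock"],s["tool_pos"],s["contact_force"],s["opening"],abs(s["qd"]).max())
    im=vision.snapshot("wrist")
cv2.imwrite("pics/w11.png",im)
cv2.imwrite("pics/w11c.png",cv2.resize(im[110:310,195:335],None,fx=4,fy=3,interpolation=2))
E
```

```text
12.4667 [0.5058 0.1946 0.2541] [ 0.1845  0.3868 -2.0024] 0.5784744211903482 0.06310706261666375
12.5167 [0.5062 0.191  0.2539] [ 0.1639 -0.5031 -1.2616] 0.5754957794281513 0.056163415162019954
12.5667 [0.5065 0.1884 0.2538] [-0.2564 -0.5141 -2.29  ] 0.571050675162827 0.038931184214171154
```

View pics/w11c.png

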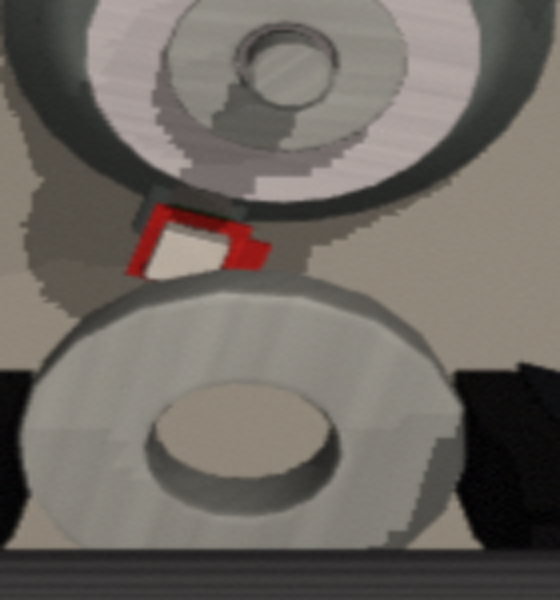

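Call:
send_rows([
  {"delta_pos": [0.85, -4, 2], "turn": 0, "jaw": 0.6},
  {"delta_pos": [0.85, -4.5, 5], "turn": 0, "jaw": 0.6},
  {"delta_pos": [0.85, -4.5, 8], "turn": 0, "jaw": 0.6},
  {"delta_pos": [0.85, -4.5, 8.4], "turn": 0, "jaw": 0.6},
  {"delta_pos": [0.85, -4.5, 8.4], "turn": 0, "jaw": 0.6},
  {"delta_pos": [0.85, -4.5, 8.4], "turn": 0, "jaw": 0.6},
  {"delta_pos": [0.85, -4.5, 8.4], "turn": 0, "jaw": 0.6},
  {"delta_pos": [0.85, -4.5, 8.4], "turn": 0, "jaw": 0.6},
])

```text
clock: 13.28
tool_pos: [0.517, 0.2328, 0.1723]
eef_rot: [1.0, -0.001, 0.002, -0.001]
contact_force: [1.2, 0.5, -1.3]
opening: 0.573
```

```bash
cat > al.py <<'E'
import sys
from h import *
np.set_printoptions(precision=4,suppress=True)
for i in range(2):
    s=r.get_state();print(s["clock"],s["tool_pos"],s["contact_force"],s["opening"],abs(s["qd"]).max())
    im=vision.snapshot("wrist")
cv2.imwrite(f"pics/{sys.argv[1]}.png",cv2.resize(im[180:310,195:315],None,fx=4,fy=4,interpolation=2))
E
python3 al.py w12
```

```text
13.2833 [0.517  0.2328 0.1723] [ 1.1594  0.4773 -1.3409] 0.5733041767302671 0.004270400412382474
13.3333 [0.5168 0.2329 0.1721] [-0.912  -0.1297 -2.6806] 0.5724966866111101 0.007735968343762131
```

View pics/w12.png

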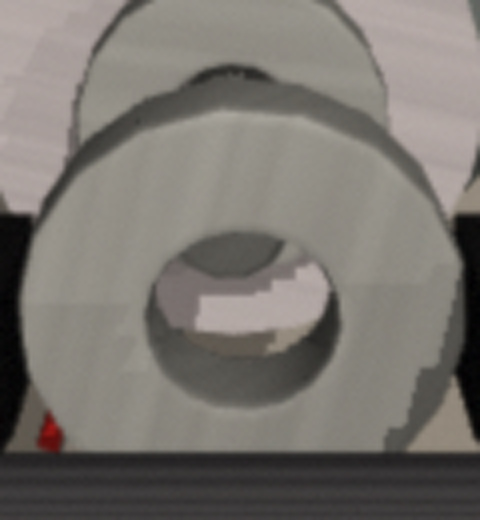

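Call:
send_rows([
  {"delta_pos": [-0.15, 0, 0.6], "turn": 0, "jaw": 0.6},
  {"delta_pos": [-0.15, 0, 1.2], "turn": 0, "jaw": 0.6},
  {"delta_pos": [-0.15, 0, 1.8], "turn": 0, "jaw": 0.6},
  {"delta_pos": [-0.15, 0, 2.4], "turn": 0, "jaw": 0.6},
  {"delta_pos": [-0.15, 0, 2.6], "turn": 0, "jaw": 0.6},
  {"delta_pos": [-0.15, 0, 2.6], "turn": 0, "jaw": 0.6},
  {"delta_pos": [-0.15, 0, 2.6], "turn": 0, "jaw": 0.6},
])

```text
clock: 13.97
tool_pos: [0.5142, 0.2331, 0.1442]
eef_rot: [1.0, 0.0, -0.0, 0.0]
contact_force: [0.6, -0.0, -1.5]
opening: 0.572
```

```bash
python3 al.py w13
```

```text
13.9667 [0.5142 0.2331 0.1442] [ 0.6351 -0.0335 -1.532 ] 0.5719244302895987 0.009852665802343511
14.0167 [0.5144 0.2331 0.1445] [ 0.4376  0.4892 -1.4755] 0.5757684150927983 0.007710074891290838
```

View pics/w13.png

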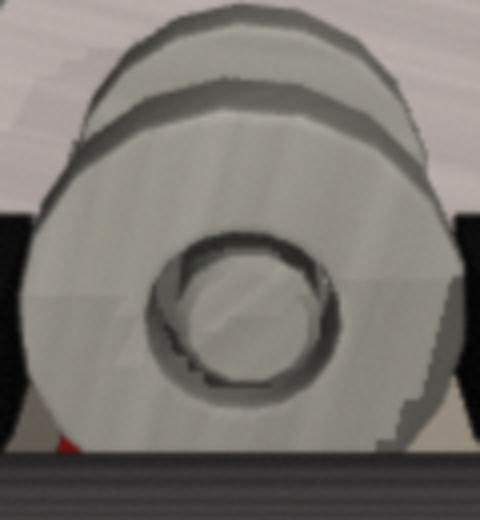

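Call:
send_rows([
  {"delta_pos": [0.05, 0, 0.7], "turn": 0, "jaw": 0.6},
  {"delta_pos": [0.05, 0, 1.4], "turn": 0, "jaw": 0.6},
  {"delta_pos": [0.05, 0, 2.1], "turn": 0, "jaw": 0.6},
  {"delta_pos": [0.05, 0, 2.1], "turn": 0, "jaw": 0.6},
  {"delta_pos": [0.05, 0, 2.1], "turn": 0, "jaw": 0.6},
  {"delta_pos": [0.05, 0, 2.1], "turn": 0, "jaw": 0.6},
])

```text
clock: 14.57
tool_pos: [0.5148, 0.2331, 0.1233]
eef_rot: [1.0, 0.0, -0.0, 0.0]
contact_force: [-0.3, 0.3, -1.8]
opening: 0.571
```

Call:
send_rows([
  {"delta_pos": [0, 0, 0], "turn": 0, "jaw": 0.32},
  {"delta_pos": [0, 0, 0], "turn": 0, "jaw": 0.32},
  {"delta_pos": [0, 0, 0], "turn": 0, "jaw": 0.32},
  {"delta_pos": [0, 0, 0], "turn": 0, "jaw": 0.32},
  {"delta_pos": [0, 0, 0], "turn": 0, "jaw": 0.32},
])

```text
clock: 14.98
tool_pos: [0.515, 0.2331, 0.1238]
eef_rot: [1.0, -0.0, 0.0, -0.0]
contact_force: [-0.4, -0.4, -0.7]
opening: 0.678
```

Call:
send_rows([
  {"delta_pos": [0, 0, -4], "turn": 0, "jaw": 0.32},
  {"delta_pos": [0, 0, -8], "turn": 0, "jaw": 0.32},
  {"delta_pos": [0, 0, -12], "turn": 0, "jaw": 0.32},
  {"delta_pos": [0, 3, -13], "turn": 0, "jaw": 0.32},
  {"delta_pos": [0, 3.5, -13], "turn": 0, "jaw": 0.32},
  {"delta_pos": [0, 3.5, -13], "turn": 0, "jaw": 0.32},
  {"delta_pos": [0, 3.5, -13], "turn": 0, "jaw": 0.32},
  {"delta_pos": [0, 3.5, -13], "turn": 0, "jaw": 0.32},
])

```text
clock: 15.65
tool_pos: [0.514, 0.199, 0.2523]
eef_rot: [1.0, 0.001, -0.001, -0.0]
contact_force: [0.6, 1.0, 0.3]
opening: 0.68
```

```bash
python3 chk.py k2
```

```text
15.65 [0.514  0.199  0.2523] [0.619  0.9924 0.2945] 0.6803312913087451
```

View pics/k2.png

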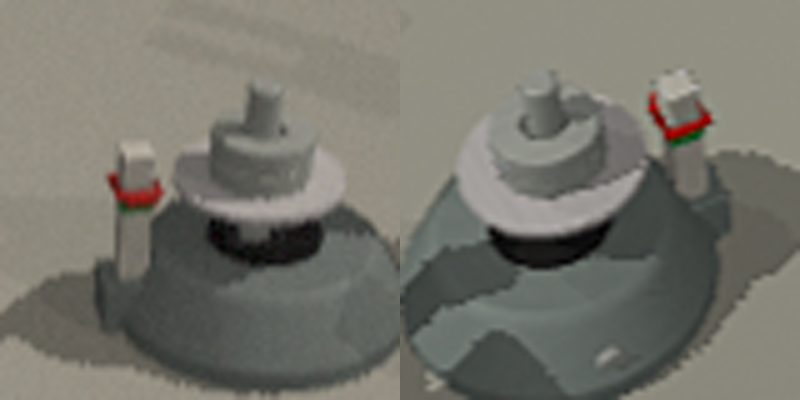

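View pics/k2w.png

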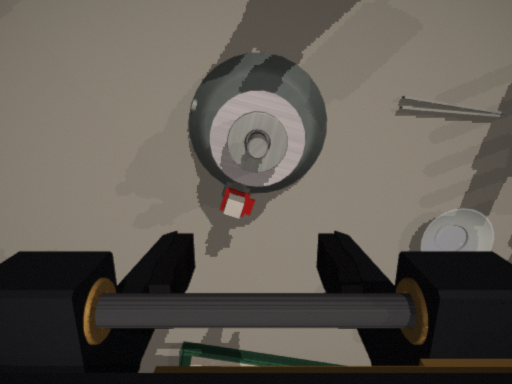

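```bash
python3 - <<'E'
from h import *
np.set_printoptions(precision=2,suppress=True)
C=np.array([.4925,.1745])
for cam,files,box in(("scene",["scene0","k1s","k2s"],(160,205,290,312)),("side",["side0","k1d","k2d"],(225,265,205,225))):
    p0=proj(cam,[*C,.098]);p1=proj(cam,[*C,.078]);print(cam,"px/mm",(p1-p0)/20,p0)
    for f in files:
        im=cv2.imread(f"pics/{f}.png").astype(float);a,b,c,d=box
        p=im[a:b,c:d];B,G,R=p[...,0],p[...,1],p[...,2]
        wr=np.clip(R-np.maximum(G,B)-20,0,None);wg=np.clip(G-np.maximum(R,B)-8,0,None)
        rows=np.arange(a,b)
        cols=np.arange(c,d)
        print(f,"red row",(wr.sum(1)@rows)/wr.sum(),"green row",(wg.sum(1)@rows)/wg.sum(), "sum",wr.sum(),wg.sum())
        print(" r",dict(zip(rows[wr.sum(1)>5],wr.sum(1)[wr.sum(1)>5].round())));print(" g",dict(zip(rows[wg.sum(1)>5],wg.sum(1)[wg.sum(1)>5].round())))
E
```

```text
scene px/mm [-0.02  0.34] [302.03 175.84]
scene0 red row 177.41232227488152 green row 184.7496688741722 sum 2743.0 755.0
 r {np.int64(173): np.float64(49.0), np.int64(174): np.float64(175.0), np.int64(175): np.float64(192.0), np.int64(176): np.float64(211.0), np.int64(177): np.float64(514.0), np.int64(178): np.float64(871.0), np.int64(179): np.float64(617.0), np.int64(180): np.float64(114.0)}
 g {np.int64(181): np.float64(7.0), np.int64(182): np.float64(15.0), np.int64(183): np.float64(76.0), np.int64(184): np.float64(216.0), np.int64(185): np.float64(220.0), np.int64(186): np.float64(190.0), np.int64(187): np.float64(31.0)}
k1s red row 180.5592075641603 green row 184.9909090909091 sum 2221.0 660.0
 r {np.int64(176): np.float64(13.0), np.int64(177): np.float64(78.0), np.int64(178): np.float64(111.0), np.int64(179): np.float64(153.0), np.int64(180): np.float64(517.0), np.int64(181): np.float64(829.0), np.int64(182): np.float64(486.0), np.int64(183): np.float64(34.0)}
 g {np.int64(183): np.float64(31.0), np.int64(184): np.float64(202.0), np.int64(185): np.float64(205.0), np.int64(186):
[... 1691 characters left out ...]
): np.float64(151.0), np.int64(246): np.float64(283.0), np.int64(247): np.float64(253.0), np.int64(248): np.float64(125.0), np.int64(249): np.float64(8.0)}
k2d red row 243.94950144741074 green row 247.25 sum 3109.0 328.0
 r {np.int64(238): np.float64(30.0), np.int64(239): np.float64(110.0), np.int64(240): np.float64(98.0), np.int64(241): np.float64(275.0), np.int64(242): np.float64(184.0), np.int64(243): np.float64(343.0), np.int64(244): np.float64(577.0), np.int64(245): np.float64(666.0), np.int64(246): np.float64(643.0), np.int64(247): np.float64(183.0)}
 g {np.int64(246): np.float64(68.0), np.int64(247): np.float64(114.0), np.int64(248): np.float64(126.0), np.int64(249): np.float64(17.0)}
```

```bash
cat > fit.py <<'E'
from h import *
from scipy.optimize import least_squares
SS=8
def box(cx,cy,yaw,hw,z0,z1):
    c,s=np.cos(yaw),np.sin(yaw)
    return np.array([[cx+c*a*hw-s*b*hw,cy+s*a*hw+c*b*hw,z] for z in(z0,z1) for a,b in((-1,-1),(1,-1),(1,1),(-1,1))])
P={c:vision.camera_params(c) for c in("scene","side")}
def pr(cam,X,off):
    p=P[cam];x=(p["intrinsics"]@(p["extrinsics"][:3,:3]@X.T+p["extrinsics"][:3,3:])).T
    return x[:,:2]/x[:,2:]+off
def render(cam,bx,off,yaw,zp,zb,ztop):
    a,b,c,d=bx;h,w=(b-a)*SS,(d-c)*SS
    C=(.4925,.1745)
    lab=np.zeros((h,w),np.uint8)
    def fill(X,v):
        u=(pr(cam,X,off)-[c-.5,a-.5])*SS
        cv2.fillConvexPoly(lab,cv2.convexHull(u.astype(np.float32)).astype(np.int32),v)
    fill(box(*C,yaw,.008,.05,ztop),3)
    fill(box(*C,yaw,.00815,zb-.006,zb+.006),2)
    # band slab has top hidden by column above: redraw column above
    fill(box(*C,yaw,.008,zb+.006,ztop),3)
    fill(box(*C,yaw,.012,zp-.0015,zp+.0015),1)
    fill(box(*C,yaw,.008,zp+.0015,ztop),3)
    f=lambda v:cv2.resize((lab==v).astype(np.float32),(d-c,b-a),interpolation=cv2.INTER_AREA)
    return cv2.GaussianBlur(f(1),(0,0),.45),cv2.GaussianBlur(f(2),(0,0),.45)
BX={"scene":(160,205,288,314),"side":(222,266,203,227)}
def meas(cam,im):
    a,b,c,d=BX[cam];p=im[a:b,c:d].astype(float);B,G,R=p[...,0],p[...,1],p[...,2]
    wr=np.clip(R-np.maximum(G,B)-25,0,None);wg=np.clip(G-np.maximum(R,B)-12,0,None)
    return np.clip(wr/np.percentile(wr[wr>0],80),0,1.1),np.clip(wg/np.percentile(wg[wg>5],80),0,1.1) if (wg>5).any() else wg*0
E
python3 - <<'E'
from fit import *
from scipy.optimize import minimize
for cam,f0,fs in(("scene","scene0",("k1s","k2s")),("side","side0",("k1d","k2d"))):
    mr,mg=meas(cam,cv2.imread(f"pics/{f0}.png"))
    best=None
    def cost(x):
        rr,gg=render(cam,BX[cam],x[:2],x[2],.098,x[3]*.01,x[4]*.01)
        return ((rr-mr)**2).sum()+((gg-mg)**2).sum()
    for yaw in(-.1,-.3):
      for zb in(7.6,8.0):
        s=minimize(cost,[0,0,yaw,zb,10.2],method="Nelder-Mead",options=dict(initial_simplex=np.array([[0,0,yaw,zb,10.2]]+[[0+(i==0)*2,0+(i==1)*2,yaw+(i==2)*.15,zb+(i==3)*.3,10.2+(i==4)*.4] for i in range(5)]),maxiter=600))
        if best is None or s.fun<best.fun:best=s
    print(cam,"off",best.x[:2].round(2),"yaw",best.x[2].round(3),"band mm",best.x[3]*10,"top",best.x[4]*10,"cost",best.fun)
    x=best.x
    for f in fs:
        mr2,mg2=meas(cam,cv2.imread(f"pics/{f}.png"))
        zs=np.arange(.070,.098,.0005)
        cs=[((render(cam,BX[cam],x[:2],x[2],z,x[3]*.01,x[4]*.01)[0]-mr2)**2).sum() for z in zs]
        print(f,"pointer z",zs[np.argmin(cs)],min(cs))
E
```

```text
scene off [-0.25  0.33] yaw -0.395 band mm 77.31301738506419 top 104.81414026180651 cost 6.002648251461013
k1s pointer z 0.08950000000000002 4.666615274100076
k2s pointer z 0.08150000000000002 4.532315836839738
side off [ 0.08 -0.63] yaw -0.296 band mm 74.4530498757255 top 96.77677815807952 cost 12.915293026600704
k1d pointer z 0.08800000000000002 6.4809514244557365
k2d pointer z 0.08050000000000002 6.333206865331517
```

```bash
cat > fit2.py <<'E'
from fit import *
from scipy.optimize import minimize
import sys
def run(files):
  for cam,fs in files.items():
    M=[meas(cam,cv2.imread(f"pics/{f}.png")) for f in fs]
    n=len(fs)-1
    def cost(x):
        t=0
        top=np.clip(x[4],10,10.8)
        for i,(mr,mg) in enumerate(M):
            z=9.8 if i==0 else x[4+i]
            rr,gg=render(cam,BX[cam],x[:2],-.32 if False else x[2],z*.01,x[3]*.01,top*.01)
            t+=((rr-mr)**2).sum()+((gg-mg)**2).sum()
        return t+ (x[4]-top)**2*100
    best=None
    for zb in(7.4,7.6,7.9):
        x0=np.array([0,0,-.33,zb,10.4]+[9.8-.85*(i+1) for i in range(n)])
        d=np.array([1.5,1.5,.1,.25,.3]+[.2]*n)
        s=minimize(cost,x0,method="Nelder-Mead",options=dict(initial_simplex=np.vstack([x0]+[x0+np.eye(len(x0))[i]*d for i in range(len(x0))]),maxiter=900))
        if best is None or s.fun<best.fun:best=s
    x=best.x
    print(cam,"off",x[:2].round(2),"yaw",x[2].round(3),"band",(x[3]*10).round(2),"top",(x[4]*10).round(1),"ptr",(x[5:]*10).round(2),best.fun.round(2),flush=True)
if __name__=="__main__":
    run({"scene":["scene0","k1s","k2s"],"side":["side0","k1d","k2d"]})
E
python3 fit2.py
```

```text
scene off [-0.15  0.33] yaw -0.392 band 77.29 top 106.3 ptr [89.26 80.56] 24.73
side off [ 0.23 -0.22] yaw -0.332 band 76.41 top 101.9 ptr [90.23 81.63] 30.5
```

Call:
send_rows([
  {"delta_pos": [3, 3, 0], "turn": 0, "jaw": 0.32},
  {"delta_pos": [6, 6, 2], "turn": 0, "jaw": 0.32},
  {"delta_pos": [7.8, 7, 5], "turn": 0, "jaw": 0.32},
  {"delta_pos": [7.8, 7, 9], "turn": 0, "jaw": 0.32},
  {"delta_pos": [7.8, 7, 13], "turn": 0, "jaw": 0.32},
  {"delta_pos": [7.8, 7, 13], "turn": 0, "jaw": 0.32},
  {"delta_pos": [7.8, 7, 13], "turn": 0, "jaw": 0.32},
  {"delta_pos": [7.8, 7, 13], "turn": 0, "jaw": 0.32},
])

```text
clock: 16.47
tool_pos: [0.5937, 0.1293, 0.1251]
eef_rot: [1.0, 0.001, 0.001, -0.001]
contact_force: [-0.4, 0.2, -0.3]
opening: 0.68
```

```bash
python3 - <<'E'
from h import *
np.set_printoptions(precision=4,suppress=True)
for i in range(2):
    s=r.get_state();print(s["clock"],s["tool_pos"],abs(s["qd"]).max())
    im=vision.snapshot("wrist")
cv2.imwrite("pics/g2.png",im)
u,v=proj("wrist",[.4925,.1745,.08]).astype(int);print(u,v)
np.savez("g2.npz",**vision.camera_params("wrist"))
u0=max(u-45,0);cv2.imwrite("pics/g2c.png",cv2.resize(im[max(v-45,0):v+45,u0:u0+90],None,fx=6,fy=6,interpolation=2))
E
```

```text
16.4667 [0.5937 0.1293 0.1251] 0.0388573453250466
16.5167 [0.5943 0.1294 0.126 ] 0.021006712571174726
68 147
```

View pics/g2c.png

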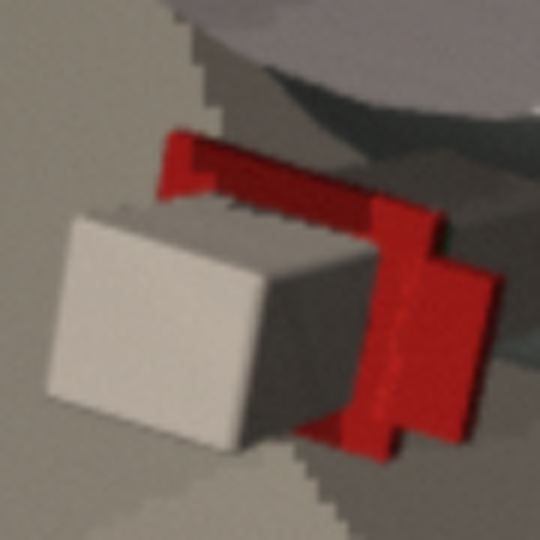

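Call:
send_rows([
  {"delta_pos": [0, 1, -3], "turn": 0, "jaw": 0.34},
  {"delta_pos": [-1, 4, -6], "turn": 0, "jaw": 0.34},
  {"delta_pos": [-3, 8, -7], "turn": 0, "jaw": 0.34},
  {"delta_pos": [-5, 11.5, -7], "turn": 0, "jaw": 0.34},
  {"delta_pos": [-7, 15, -7], "turn": 0, "jaw": 0.34},
  {"delta_pos": [-9, 18.5, -7], "turn": 0, "jaw": 0.34},
  {"delta_pos": [-11, 22, -7], "turn": 0, "jaw": 0.34},
  {"delta_pos": [-13, 25.5, -7], "turn": 0, "jaw": 0.34},
])

```text
clock: 17.23
tool_pos: [0.4629, -0.1286, 0.196]
eef_rot: [1.0, 0.0, 0.002, 0.001]
contact_force: [-0.6, -0.5, -0.6]
opening: 0.66
```

Call:
send_rows([
  {"delta_pos": [-1, 3, 1], "turn": 0, "jaw": 0.34},
  {"delta_pos": [-1.2, 6, 3], "turn": 0, "jaw": 0.34},
  {"delta_pos": [-1.2, 8.6, 6], "turn": 0, "jaw": 0.34},
  {"delta_pos": [-1.2, 8.6, 9.5], "turn": 0, "jaw": 0.34},
  {"delta_pos": [-1.2, 8.6, 9.5], "turn": 0, "jaw": 0.34},
  {"delta_pos": [-1.2, 8.6, 9.5], "turn": 0, "jaw": 0.34},
  {"delta_pos": [-1.2, 8.6, 9.5], "turn": 0, "jaw": 0.34},
])

```text
clock: 17.82
tool_pos: [0.4525, -0.212, 0.1008]
eef_rot: [1.0, 0.001, 0.002, 0.0]
contact_force: [-0.0, -1.1, 0.6]
opening: 0.661
```

```bash
python3 look.py w14
```

```text
17.8167 [ 0.4525 -0.212   0.1008] [1.     0.0011 0.0017 0.0002] [-0.0333 -1.0968  0.6011] 0.6612011074057952 0.019674567468668493
0.79 [382.9 255.2] [ 0.5483 -0.2535] 660
0.77 [249.3 216.3] [ 0.449  -0.2227] 3650
0.71 [ 42.1 147.6] [ 0.31   -0.1735] 4150
0.58 [239.1 324.8] [ 0.4406 -0.3144] 1066
tcp axis px at z 0.016 [254.1542 202.9863]
```

View pics/w14.png

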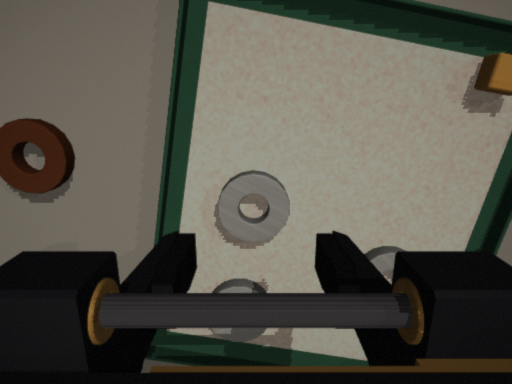

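Call:
send_rows([
  {"delta_pos": [0, 0.25, 1], "turn": 7, "jaw": 0.34},
  {"delta_pos": [0, 0.25, 1], "turn": 14, "jaw": 0.34},
  {"delta_pos": [0, 0.25, 1], "turn": 21, "jaw": 0.34},
  {"delta_pos": [0, 0.25, 1], "turn": 28, "jaw": 0.34},
  {"delta_pos": [0, 0.25, 1], "turn": 35, "jaw": 0.34},
  {"delta_pos": [0, 0.25, 1], "turn": 40, "jaw": 0.34},
  {"delta_pos": [0, 0.25, 4], "turn": 40, "jaw": 0.34},
  {"delta_pos": [0, 0.25, 4], "turn": 40, "jaw": 0.34},
])

```text
clock: 18.58
tool_pos: [0.451, -0.2141, 0.0576]
eef_rot: [0.94, -0.341, -0.001, -0.001]
contact_force: [-0.2, 0.7, -0.4]
opening: 0.665
```

```bash
python3 look.py w15
```

```text
18.5833 [ 0.451  -0.2141  0.0576] [ 0.94   -0.3411 -0.0006 -0.0005] [-0.2006  0.6951 -0.3576] 0.6653655000289407 0.08331118177103258
0.66 [260.5 238.8] [ 0.4479 -0.2236] 5286
0.62 [323.8 346.6] [ 0.4306 -0.3096] 2191
0.61 [471.8 191.9] [ 0.5585 -0.2784] 6406
tcp axis px at z 0.016 [254.1187 225.5024]
```

View pics/w15.png

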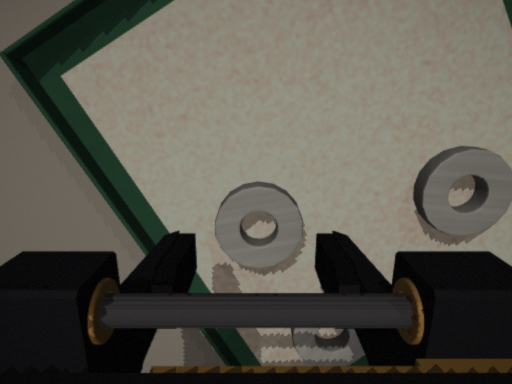

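Call:
send_rows([
  {"delta_pos": [0.15, 0.05, 2], "turn": 0, "jaw": 0.34},
  {"delta_pos": [0.15, 0.05, 3.5], "turn": 0, "jaw": 0.34},
  {"delta_pos": [0.15, 0.05, 4.3], "turn": 0, "jaw": 0.34},
  {"delta_pos": [0.15, 0.05, 4.3], "turn": 0, "jaw": 0.34},
  {"delta_pos": [0.15, 0.05, 4.3], "turn": 0, "jaw": 0.34},
  {"delta_pos": [0.15, 0.05, 4.3], "turn": 0, "jaw": 0.34},
])

```text
clock: 19.18
tool_pos: [0.4522, -0.2169, 0.0166]
eef_rot: [0.94, -0.342, 0.001, -0.0]
contact_force: [0.0, 0.2, 0.3]
opening: 0.657
```

```bash
python3 look.py w16
```

```text
19.1833 [ 0.4522 -0.2169  0.0166] [ 0.9397 -0.342   0.0008 -0.0001] [0.0244 0.25   0.2918] 0.6574731172261704 0.005161774148468588
0.74 [482.7 205.9] [ 0.5454 -0.2613] 4922
0.62 [254.4 236.8] [ 0.4593 -0.2081] 7381
0.61 [332.5 347.8] [ 0.4505 -0.2795] 1804
tcp axis px at z 0.016 [254.9449 261.6777]
```

View pics/w16.png

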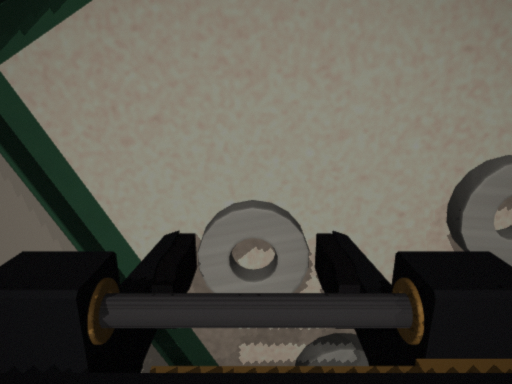

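Call:
send_rows([
  {"delta_pos": [0, 0, 0], "turn": 0, "jaw": 0.6},
  {"delta_pos": [0, 0, 0], "turn": 0, "jaw": 0.6},
  {"delta_pos": [0, 0, 0], "turn": 0, "jaw": 0.6},
  {"delta_pos": [0, 0, 0], "turn": 0, "jaw": 0.6},
  {"delta_pos": [0, 0, 0], "turn": 0, "jaw": 0.6},
], force=25)

```text
clock: 19.7
tool_pos: [0.4518, -0.2169, 0.0162]
eef_rot: [0.94, -0.342, 0.0, 0.0]
contact_force: [0.1, 0.2, 5.8]
opening: 0.582
```

Call:
send_rows([
  {"delta_pos": [0, 0, -4], "turn": 0, "jaw": 0.6},
  {"delta_pos": [0, 0, -8], "turn": -7, "jaw": 0.6},
  {"delta_pos": [0, 0, -12], "turn": -14, "jaw": 0.6},
  {"delta_pos": [0, 0, -16], "turn": -21, "jaw": 0.6},
  {"delta_pos": [0, 0, -20], "turn": -28, "jaw": 0.6},
  {"delta_pos": [0, 0, -24], "turn": -35, "jaw": 0.6},
  {"delta_pos": [0, 0, -24], "turn": -40, "jaw": 0.6},
  {"delta_pos": [0, 0, -24], "turn": -40, "jaw": 0.6},
])

```text
clock: 20.37
tool_pos: [0.4524, -0.2174, 0.2577]
eef_rot: [1.0, 0.001, 0.002, 0.001]
contact_force: [-0.7, -0.5, -2.2]
opening: 0.583
```

```bash
python3 - <<'E'
from h import *
np.set_printoptions(precision=4,suppress=True)
F=[]
for i in range(16):
    s=r.get_state();F.append(s["contact_force"]);vision.snapshot("wrist")
print(s["clock"],s["tool_pos"],s["eef_rot"],s["opening"],np.mean(F[4:],0),np.std(F[4:],0))
E
```

```text
21.1167 [ 0.4517 -0.2168  0.2555] [ 1. -0.  0. -0.] 0.5861301757114156 [ 0.063  -0.0343 -1.6225] [0.4218 0.5772 0.4591]
```

Call:
send_rows([
  {"delta_pos": [0, -4, 0], "turn": 0, "jaw": 0.6},
  {"delta_pos": [1, -8, 0], "turn": 0, "jaw": 0.6},
  {"delta_pos": [2, -12, 0], "turn": 0, "jaw": 0.6},
  {"delta_pos": [3, -16, 0], "turn": 0, "jaw": 0.6},
  {"delta_pos": [4, -20, 0], "turn": 0, "jaw": 0.6},
  {"delta_pos": [5, -24, 0], "turn": 0, "jaw": 0.6},
  {"delta_pos": [6, -28, 0], "turn": 0, "jaw": 0.6},
  {"delta_pos": [6.3, -32, 0], "turn": 0, "jaw": 0.6},
])

```text
clock: 21.83
tool_pos: [0.516, 0.1054, 0.2557]
eef_rot: [1.0, -0.0, 0.001, -0.0]
contact_force: [1.2, 0.2, -1.1]
opening: 0.584
```

Call:
send_rows([
  {"delta_pos": [0, -4, 0], "turn": 0, "jaw": 0.6},
  {"delta_pos": [0, -8, 0], "turn": 0, "jaw": 0.6},
  {"delta_pos": [0, -12, 0], "turn": 0, "jaw": 0.6},
  {"delta_pos": [0, -12.9, 3], "turn": 0, "jaw": 0.6},
  {"delta_pos": [0, -12.9, 6.5], "turn": 0, "jaw": 0.6},
  {"delta_pos": [0, -12.9, 9], "turn": 0, "jaw": 0.6},
  {"delta_pos": [0, -12.9, 9], "turn": 0, "jaw": 0.6},
  {"delta_pos": [0, -12.9, 9], "turn": 0, "jaw": 0.6},
])

```text
clock: 22.5
tool_pos: [0.514, 0.2318, 0.1648]
eef_rot: [1.0, 0.0, -0.001, 0.001]
contact_force: [0.6, 0.5, -0.7]
opening: 0.581
```

Call:
send_rows([
  {"delta_pos": [0, 0, 0], "turn": 0, "jaw": 0.6},
  {"delta_pos": [0, 0, 0], "turn": 0, "jaw": 0.6},
])

```text
clock: 22.67
tool_pos: [0.516, 0.2327, 0.1675]
eef_rot: [1.0, -0.0, 0.002, -0.001]
contact_force: [0.3, -0.2, -1.0]
opening: 0.577
```

```bash
python3 al.py w17
```

```text
22.6667 [0.516  0.2327 0.1675] [ 0.3214 -0.2356 -1.0433] 0.5773004862952946 0.004426575453418337
22.7167 [0.5159 0.2326 0.1674] [ 0.3182  0.3241 -0.354 ] 0.5805051971619256 0.00739685228563463
```

View pics/w17.png

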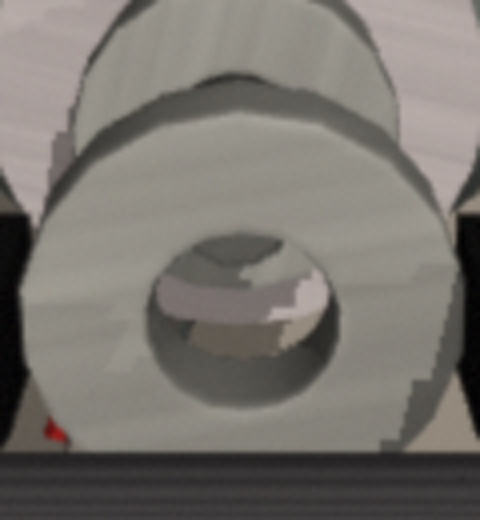

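Call:
send_rows([
  {"delta_pos": [-0.1, 0, 0.7], "turn": 0, "jaw": 0.6},
  {"delta_pos": [-0.1, 0, 1.4], "turn": 0, "jaw": 0.6},
  {"delta_pos": [-0.1, 0, 2.0], "turn": 0, "jaw": 0.6},
  {"delta_pos": [-0.1, 0, 2.6], "turn": 0, "jaw": 0.6},
  {"delta_pos": [-0.1, 0, 2.9], "turn": 0, "jaw": 0.6},
  {"delta_pos": [-0.1, 0, 2.9], "turn": 0, "jaw": 0.6},
  {"delta_pos": [-0.1, 0, 2.9], "turn": 0, "jaw": 0.6},
])

```text
clock: 23.35
tool_pos: [0.5135, 0.2322, 0.1362]
eef_rot: [1.0, 0.0, -0.0, 0.0]
contact_force: [-0.2, 0.0, -1.4]
opening: 0.581
```

```bash
python3 al.py w18
```

```text
23.35 [0.5135 0.2322 0.1362] [-0.2309  0.0394 -1.3884] 0.5806017678629122 0.009443213439258722
23.4 [0.5137 0.2323 0.1364] [-0.1554  0.0078 -0.6691] 0.5784882155456219 0.0073446038761337444
```

View pics/w18.png

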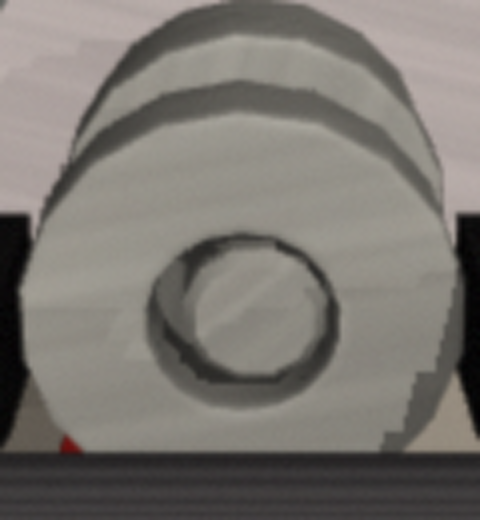

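Threaded again (post tip at about (258,312) in the hole). Lower to 4 mm above the stack, release, retreat.

Call:
send_rows([
  {"delta_pos": [0.15, 0, 0.5], "turn": 0, "jaw": 0.6},
  {"delta_pos": [0.15, 0, 1.0], "turn": 0, "jaw": 0.6},
  {"delta_pos": [0.15, 0, 1.0], "turn": 0, "jaw": 0.6},
  {"delta_pos": [0.15, 0, 1.0], "turn": 0, "jaw": 0.6},
  {"delta_pos": [0.15, 0, 1.0], "turn": 0, "jaw": 0.6},
])

```text
clock: 23.87
tool_pos: [0.5151, 0.2322, 0.1264]
eef_rot: [1.0, 0.0, -0.0, 0.0]
contact_force: [-0.2, -0.3, -1.5]
opening: 0.578
```

Call:
send_rows([
  {"delta_pos": [0, 0, 0], "turn": 0, "jaw": 0.32},
  {"delta_pos": [0, 0, 0], "turn": 0, "jaw": 0.32},
  {"delta_pos": [0, 0, 0], "turn": 0, "jaw": 0.32},
  {"delta_pos": [0, 0, 0], "turn": 0, "jaw": 0.32},
  {"delta_pos": [0, 0, 0], "turn": 0, "jaw": 0.32},
])

```text
clock: 24.28
tool_pos: [0.5153, 0.2323, 0.1267]
eef_rot: [1.0, -0.0, 0.0, -0.0]
contact_force: [-0.4, 0.6, 0.3]
opening: 0.676
```

Call:
send_rows([
  {"delta_pos": [0, 0, -4], "turn": 0, "jaw": 0.32},
  {"delta_pos": [0, 0, -8], "turn": 0, "jaw": 0.32},
  {"delta_pos": [0, 0, -12], "turn": 0, "jaw": 0.32},
  {"delta_pos": [0, 3, -13], "turn": 0, "jaw": 0.32},
  {"delta_pos": [0, 3.5, -13], "turn": 0, "jaw": 0.32},
  {"delta_pos": [0, 3.5, -13], "turn": 0, "jaw": 0.32},
  {"delta_pos": [0, 3.5, -13], "turn": 0, "jaw": 0.32},
  {"delta_pos": [0, 3.5, -13], "turn": 0, "jaw": 0.32},
])

```text
clock: 24.95
tool_pos: [0.5143, 0.1982, 0.2553]
eef_rot: [1.0, 0.001, -0.001, -0.0]
contact_force: [-0.9, 1.0, -0.8]
opening: 0.678
```

```bash
python3 chk.py k3; python3 -c "
from fit2 import run
run({'scene':['scene0','k1s','k2s','k3s'],'side':['side0','k1d','k2d','k3d']})"
```

```text
24.95 [0.5143 0.1982 0.2553] [-0.8709  0.983  -0.7839] 0.6784951952955688
scene off [-0.25  0.23] yaw -0.395 band 77.0 top 105.5 ptr [89.18 80.51 73.46] 37.49
side off [ 0.13 -0.33] yaw -0.344 band 75.74 top 101.5 ptr [89.43 81.35 73.53] 45.59
```

View pics/k3.png

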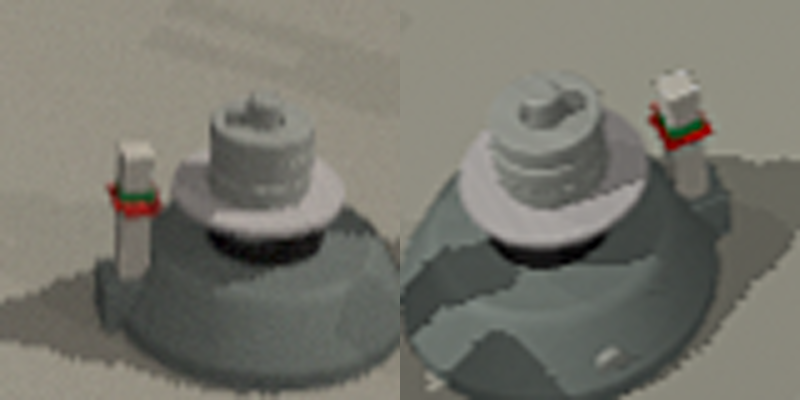

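View pics/k3w.png

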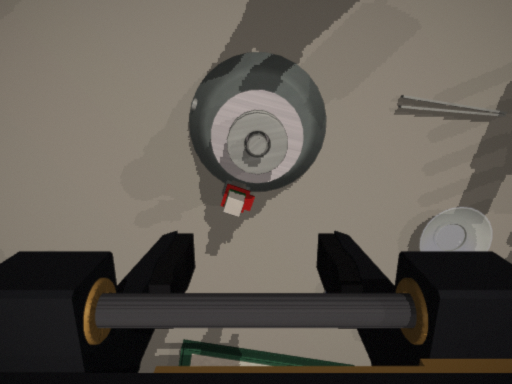

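Call:
send_rows([
  {"delta_pos": [3, 3, 0], "turn": 0, "jaw": 0.32},
  {"delta_pos": [6, 6, 2], "turn": 0, "jaw": 0.32},
  {"delta_pos": [7.8, 7, 5], "turn": 0, "jaw": 0.32},
  {"delta_pos": [7.8, 7, 9], "turn": 0, "jaw": 0.32},
  {"delta_pos": [7.8, 7, 13], "turn": 0, "jaw": 0.32},
  {"delta_pos": [7.8, 7, 13], "turn": 0, "jaw": 0.32},
  {"delta_pos": [7.8, 7, 13], "turn": 0, "jaw": 0.32},
  {"delta_pos": [7.8, 7, 13], "turn": 0, "jaw": 0.32},
])

```text
clock: 25.77
tool_pos: [0.594, 0.1285, 0.1281]
eef_rot: [1.0, 0.001, 0.001, -0.001]
contact_force: [0.7, 0.4, 0.4]
opening: 0.681
```

```bash
python3 - <<'E'
from h import *
np.set_printoptions(precision=4,suppress=True)
for i in range(3):
    s=r.get_state();im=vision.snapshot("wrist")
print(s["clock"],s["tool_pos"],abs(s["qd"]).max())
u,v=proj("wrist",[.4925,.1745,.08]).astype(int);print(u,v)
u0=max(u-45,0);v0=max(v-45,0);print(u0,v0)
cv2.imwrite("pics/g3c.png",cv2.resize(im[v0:v0+90,u0:u0+90],None,fx=6,fy=6,interpolation=2))
S=vision.snapshot("scene");cv2.imwrite("pics/fin.png",S)
for z in(.0855,.075):print(proj("wrist",[.503,.171,z]))
E
```

```text
25.8667 [0.5948 0.1284 0.1294] 0.006394564669790014
70 144
25 99
[ 85.8024 152.1294]
[ 94.7875 149.1834]
```

View pics/g3c.png

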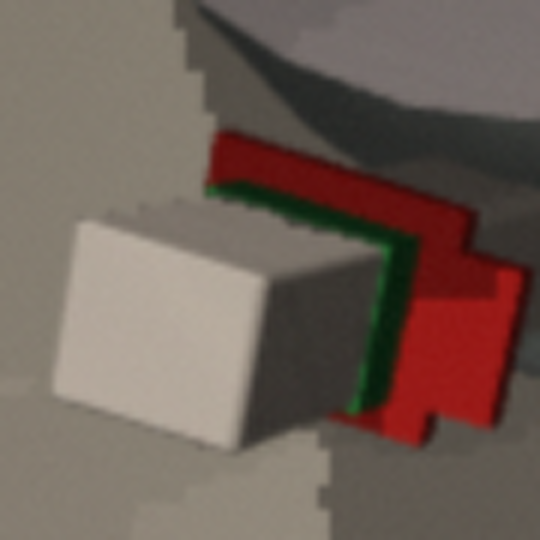

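View pics/fin.png

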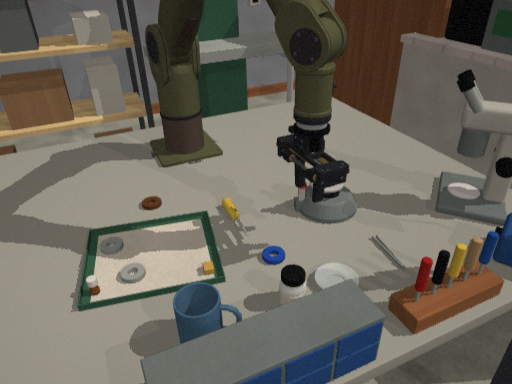

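```bash
python3 -c "
from plant import order
print(order.finish_job())"
```

```text
the job is handed in; nothing more can be done
None
```

I threaded three steel rings over the post, one at a time, and handed the job in at about 26 s. No verdict came back. All three lie flat on the pan. The other two steel rings stayed in the tray, and I left the brown and blue look-alikes alone.

**Threading:** I found the post with the wrist camera at about x 0.5155 m, y 0.233 m. Each ring went on at the first try, without noticeable force on the wrist.

**Why three rings:**
- With two rings the pointer was still about 4–5 mm above the middle of the green band. The scene and side cameras put it 3–6 mm above. The wrist camera's close view showed no green above the pointer, so it was no closer than about 4.5 mm.
- That was too near the 6 mm limit, so I added a third ring, weighed in the gripper at roughly 165 g.

**Last checks:**
- **Pointer:** the scene and side cameras put it at about 73.5 mm and the band's middle at about 76–77 mm, so the pointer is 2–3.5 mm low. The close wrist view suggests only about 1.5 mm low. The readings disagree by 1–2 mm, but all are within 6 mm.
- **Bystanders:** none looked moved in the last picture, judged by eye rather than measured.
- **Gripper:** it was open and clear of everything when I handed in.

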